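Move a card from its dock to the drying rack and set the dust cover at 45 degrees

TASK

Fold the hinged dust cover of the card dock back past upright as far as it will go, draw the tall circuit card (the one with the metal grip bar) straight up out of its slot, and lower it gently all the way down into the V-shaped slot of the drying rack. Then fold the cover down again and leave it standing half open, at 45 degrees, so that the dock airs without collecting dust. Leave the short card in the dock and do not disturb the charger or the lighter.

Things in the scene. Friction and masses are not known exactly. Their poses are not given: they have to be found in the camera images.
- dock: Grey card dock fixed to the bench: block 140 (x) x 116 (y) x 45 mm high with a hinged cover. Origin: centre of underside, z up, x along the hinge; hinge on +y side (robot's left, yaw within 0.3 rad), cover's handle on -y side. Two slots along y, 6 x 106 mm, at x = -32 and +32 mm, open at the top, floor at z = 4 mm; block between them 42 mm high, outside them 45 mm.
- cover (a joint): Angle of the grey hood-like dust cover with a clear window (140 x 120 x 50 mm high, about 0.15 kg, stiff hinge that stays where it is left, about 0.28 N m): 0 = shut and level, 1.57 = upright, 1.92 = leaning back on its stop. 45 degrees is 0.785.
- cover_bar (a point): Middle of the cover's handle: round steel bar 10 mm thick, 76 mm long, parallel to the hinge, 165 mm from the hinge axis, 45 mm in front of the hood's front face, on two 8 mm arms at its ends (66 mm free between them). Cover shut: at the dock's -y side, 45 mm above the bench. The bar can turn between the finger pads.
- cover_hinge (a point): Point in the middle of the hinge axis, at x = 0, y = +62, z = +45 mm in the dock's frame; axis along dock x.
- tall_card: Loose circuit card to be moved, green, 3 mm thick (x) x 100 long (y) x 72 high (z), with an aluminium grip bar on its upper edge, about 0.12 kg, total height 85 mm. Origin: middle of its lower edge. It starts upright in one of the two dock slots, sunk 41 mm in.
- tall_card_grip (a point): Centre of the tall card's grip bar, 10 mm thick (x) x 60 long (y) x 14 high, 78 mm above the card's lower edge.
- short_card: Loose short green card without grip bar, 3 x 100 x 36 mm high, about 0.06 kg, in the dock's other slot; stays there. Origin: middle of its lower edge.
- rack: Drying rack fixed to the bench: aluminium base 84 (x) x 124 (y) x 10 mm with two sloping grey rails that form one V-shaped slot along y, closed by end plates 36 mm high. Origin: centre of the underside, z up.
- rack_slot (a point): Middle of the slot's floor, 10 mm above the bench, axes as the rack. The slot is 6 mm wide (x) at the floor and 17 mm at its mouth, 49 mm above the bench; 112 mm long (y) between the end plates. A seated card has its lower edge here.
- charger: Bystander: white charger cube, 55 x 42 x 28 mm high. Origin: centre of underside.
- lighter_1: Bystander: red pocket lighter lying flat, 25 x 78 x 14 mm. Origin: centre of underside.

How it is judged (in metres and radians):
On the way, in this order (a step that is already met when the one before it is completed fails the run):
1. the cover is folded right back past upright, to at least 100 degrees (value of joint cover above 1.745 rad), for 0.1 s.
2. the tall card is drawn up clear of its slot (lower edge over 44 mm above the dock's underside) (z of tall_card in the frame of dock above 0.044 m), for 0.1 s.
3. the tall card stands fully down in the rack's slot, let go (horizontal distance between tall_card and rack_slot below 0.01 m and z of tall_card in the frame of rack between 0.006 and 0.015 m and angle between the y axis of tall_card and the y axis of rack, either way round below 0.12 rad and angle between tall_card's own z axis and vertical below 0.22 rad and contact force between the fingers and tall_card below 0.1 N and linear speed of tall_card below 0.03 m/s), for 0.2 s.
4. the cover is folded down to 45 degrees, within 10 degrees (value of joint cover between 0.61 and 0.96 rad), for 0.2 s.
At the end, for the whole second after the job is handed in: Tall card at rest, released, in the rack's slot (centre within 10 mm, lower edge within 5 mm of its floor, in line within 7 degrees, upright within 12); cover still at 45 degrees within 10 (0.61 to 0.96 rad); short card in its dock slot, within 15 mm of its start (all of step 3 and all of step 4 and velocity of joint cover between -0.05 and 0.05 rad/s and distance of short_card from where it was at the start of the episode below 0.015 m); the robot touches nothing.
It fails at once if the charger is moved more than 30 mm (distance of charger from where it was at the start of the episode above 0.03 m).
It fails at once if the lighter is moved more than 30 mm (distance of lighter_1 from where it was at the start of the episode above 0.03 m).
It fails at once if the short card is lifted or pulled more than 30 mm (distance of short_card from where it was at the start of the episode above 0.03 m).
It fails at once if the tall card is dropped (over 0.6 m/s while not held) (linear speed of tall_card above 0.6 m/s and contact force between the fingers and tall_card below 0.05 N).
It also fails if it takes over 72 s, if anything falls off the work surface, if the arm or the gripper's body presses on something with over 40 N, if the wrist force passes 120 N, or if a joint passes its speed limit or range.

ROBOT

A 6-joint arm with a two-finger parallel gripper is mounted at the origin on a cart in front of the work surface, level with it; the furniture and walls round the work are solid. World frame = base frame: x ahead of the robot, y to its left, z up, the work surface at z = 0. Lengths are in mm, angles in rad, forces in N, time in s.
With the tool pointing down it reaches from about 275 to 750 mm from the base axis. Payload 10.2 kg.
Tool frame: the origin (TCP) lies midway between the tips of the shut fingers; the grasp point (between the pads) lies grasp_offset behind it (grasp_offset is the distance from the TCP to the grasp point, in mm); x points along the fingers, z is the direction in which the jaws open and shut, and the axes are right-handed (so a half turn about x gives the same grasp; the last joint's range is limited). The gripper opens to 85 mm and grips with 20 to 120 N. Pads are 22 mm wide; open, the fingers measure 114 mm over their backs; the gripper's body (76 mm by 85 mm) begins 54 mm behind the grasp point. The pads swing forward as they close: fully open they stand 13 mm farther back than shut.
Start: joints at [1.069, 0.313, 1.498, -0, 1.331, -0.223], TCP at [144.494, 504.73, 231.294] pointing down, gripper open.
Joint ranges: [-2.94, 2.94], [-0.97, 2.17], [0.19, 2.56], [-1.23, 4.37], [0.02, 3.11], [-2.88, 2.88]. Speed limits (rad/s): [2.39, 2.39, 3.01, 3.14, 3.14, 3.14].

INTERFACE

Orientations are given as a unit quaternion [w, x, y, z].
In Python, from rig import sense, capture, calibration, finish_job, grasp_offset gives the robot as it stands.
- The arm moves only by the shell command python3 -m jog 'ROWS' [FORCE]. ROWS is JSON, a list of rows, each an object with "linear": the shift along the tool's x, y, z scaled (see below), a list of three; "rotation": the turn, a rotation vector about the tool's x, y, z scaled (see below), a list of three; "grip": the finger opening in mm, from 0 to 85.4. A call has 1 to 20 rows; each row is the pose to reach, as a shift and turn from the pose measured when the call began, along the tool's axes at that moment; what a row does not reach only later rows make up. The controller multiplies each number of a shift by 0.3 m and each number of a turn by 0.5 rad. A row lasts 1/12 s, in which the tool goes at most 41.7 mm and 7.16 degrees, less where a joint would pass 70% of its speed; a pose out of reach is approached as far as the arm can. A call with a number of a shift or a turn outside -1 to 1 is refused whole. A call with a gripper value outside its range is refused whole. The fingers move at their own pace and stop on an object; FORCE is the grip in N (left out, the last holds). Time passes only in rows, so rows that repeat a pose let the fingers close. It gives the time, the measured TCP pose, the force and the opening at its end, in the units of the state.
- sense(): the state, without advancing time (a new reading comes with each control period).
- capture(name): name is "scene" or "side" or "wrist"; returns (picture, depth): 480x640x3 uint8, red, green, blue; 480x640 float32, mm along the optical axis (not along the pixel's ray), 0 where there is no reading.
- calibration(name): a dict with "intrinsics" (3x3 intrinsics, pixels), "world_from_camera" (4x4, takes a point from camera to world coordinates). Camera axes: x right, y up, looking along -z (the intrinsics and any distortion apply to the point x, -y, -z); pixel columns grow to the right and rows downward; lengths in mm; the calibration is good to about 2 mm. A picture is of the moment at which its call begins: read the wrist's pose just before it. calibration takes no time and is no camera call; for the wrist camera it gives the pose at the moment of the call.
- finish_job(): hands the job in, once; it reports no verdict.
The state is a dict: "time_s": time; "joints": joint angles; "dq": joint speeds; "tau": joint torques, N m; "eef_pos": TCP position; "ee_rot": TCP orientation; "force": force on the tool from outside, world axes, zero at the start; "wrist_torque": the same for the moment, N m; "grip_width": opening from 0.0 (shut) to 1.0 (fully open).
Only numpy, scipy, OpenCV 4.12 (cv2) and the standard library are available. Lean on these libraries where they do the work, as an engineer would, in place of code of your own. Each camera call takes 0.05 s, during which the arm holds its last target.

## Working session

There is one attempt and no reset: what is moved stays moved. The work goes in short steps, Python scripts to look and compute and a shell command to move; the robot and the scene stay as the last step left them, time stands still between calls to the robot, and variables do not carry over. Pictures are saved under pics/ and viewed, and the job is handed in when it is done.

```bash
ls; mkdir -p pics; python3 - <<'E'
from rig import *
import cv2
print(sense(), grasp_offset)
for n in ["scene","side","wrist"]:
    c=calibration(n); print(n,c)
    p,d=capture(n); cv2.imwrite(f"pics/{n}0.png",p[:,:,::-1])
    import numpy as np; np.save(f"pics/{n}0.npy",d)
E
```

```text
pics
{'time_s': 0.0, 'joints': array([ 1.06858939e+00,  3.13466860e-01,  1.49846038e+00, -3.32373723e-05,
        1.33097936e+00, -2.23391294e-01]), 'dq': array([ 0.00065229,  0.00030047,  0.00098469,  0.00068212, -0.00024107,
        0.00010675]), 'tau': array([ 1.61609451e-04, -4.12264323e+01, -2.59741366e+01, -1.93275609e-04,
        4.16273688e-03,  5.03389219e-05]), 'eef_pos': array([144.37514362, 504.4856731 , 230.71767527]), 'ee_rot': array([ 0.56420678, -0.42587395,  0.56504477,  0.42547208]), 'force': array([ 0.20298263, -0.4444386 ,  0.16020248]), 'wrist_torque': array([0.04362731, 0.00335091, 0.02973978]), 'grip_width': 1.0027854091756638} 18.700000000000003
scene {'intrinsics': array([[484.70797766,   0.        , 323.04452315],
       [  0.        , 484.70797766, 241.51479243],
       [  0.        ,   0.        ,   1.        ]]), 'world_from_camera': array([[-8.81102439e-01,  4.15746728e-01, -2.25417724e-01,
         2.76775610e+02],
       [-4.72917044e-01, -7.77403280e-01,  4.14721123e-01,
         3.95419475e+02],
       [-2.82152791e-03,  4.72015677e-01,  8.81585639e-
[... 493 characters left out ...]
.94566470e-03,  7.61277832e-01,  6.48419144e-01,
         6.98931940e+02],
       [ 0.00000000e+00,  0.00000000e+00,  0.00000000e+00,
         1.00000000e+00]])}
wrist {'intrinsics': array([[348.63517608,   0.        , 322.71863534],
       [  0.        , 348.63517608, 239.41784245],
       [  0.        ,   0.        ,   1.        ]]), 'world_from_camera': array([[ 2.75125912e-01, -9.15716713e-01, -2.92862824e-01,
         6.88096976e+01],
       [ 9.61408040e-01,  2.61873232e-01,  8.43622575e-02,
         5.27494041e+02],
       [-5.58994830e-04, -3.04770917e-01,  9.52425522e-01,
         3.73320927e+02],
       [ 0.00000000e+00,  0.00000000e+00,  0.00000000e+00,
         1.00000000e+00]])}
```

View pics/scene0.png

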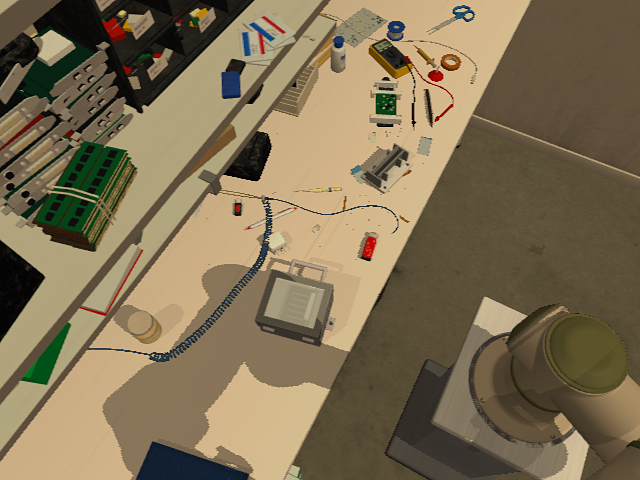

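View pics/side0.png

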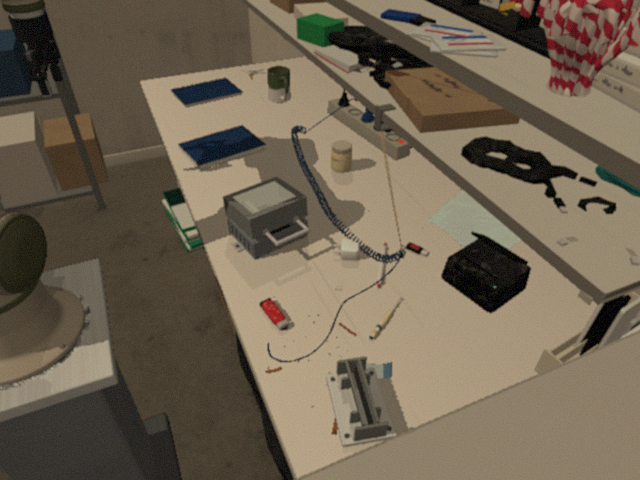

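View pics/wrist0.png

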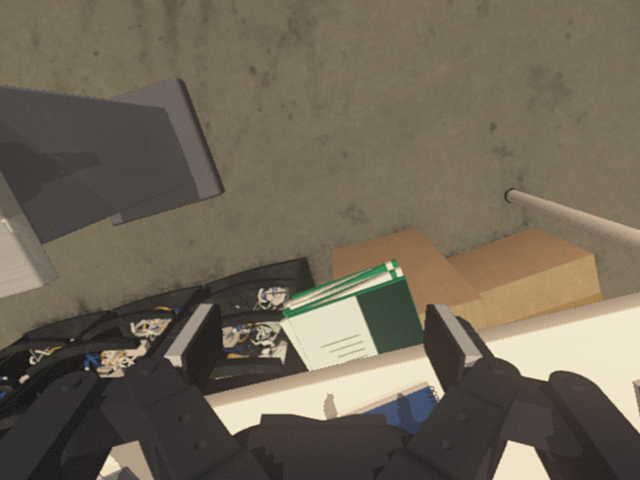

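```bash
cat > h.py <<'E'
import numpy as np, cv2
from rig import *
def cloud(cal,d):
    K=np.array(cal["intrinsics"]);T=np.array(cal["world_from_camera"])
    v,u=np.mgrid[0:480,0:640]
    x=(u-K[0,2])/K[0,0]*d;y=(v-K[1,2])/K[1,1]*d
    P=np.stack([x,-y,-d],-1)@T[:3,:3].T+T[:3,3]
    P[d<=0]=np.nan
    return P
def ray(cal,px,z=None):
    K=np.array(cal["intrinsics"]);T=np.array(cal["world_from_camera"])
    px=np.atleast_2d(np.array(px,float))
    r=np.stack([(px[:,0]-K[0,2])/K[0,0],-(px[:,1]-K[1,2])/K[1,1],-np.ones(len(px))],-1)@T[:3,:3].T
    o=T[:3,3]
    return o+r*((z-o[2])/r[:,2])[:,None] if z is not None else (o,r)
def proj(cal,P):
    K=np.array(cal["intrinsics"]);T=np.array(cal["world_from_camera"])
    q=(np.atleast_2d(P)-T[:3,3])@T[:3,:3]
    return np.stack([K[0,0]*q[:,0]/-q[:,2]+K[0,2],-K[1,1]*q[:,1]/-q[:,2]*1+K[1,2]],-1)
def crop(p,x0,y0,x1,y1,s,name):
    cv2.imwrite(name,cv2.resize(p[y0:y1,x0:x1],None,fx=s,fy=s,interpolation=cv2.INTER_CUBIC))
E
python3 - <<'E'
from h import *
p=cv2.imread("pics/scene0.png"); a=p[215:365,230:390]; b=p[130:205,345:425]
a=cv2.resize(a,None,fx=4,fy=4); b=cv2.resize(b,(240*2//2,225));
b=cv2.resize(p[125:205,345:425],(400,400)); 
cv2.imwrite("pics/z1.png",a); 
q=cv2.imread("pics/side0.png"); cv2.imwrite("pics/z2.png",cv2.resize(q[170:270,210:330],None,fx=6,fy=6))
c=cv2.resize(q[345:445,320:400],(400,500)); cv2.imwrite("pics/z3.png",np.hstack([cv2.resize(b,(400,500)),c]))
for n in ["scene","side"]:
    P=cloud(calibration(n),np.load(f"pics/{n}0.npy"))
    # plane z check
    m=(P[...,2]>-30)&(P[...,2]<30); print(n,np.nanmedian(P[m][:,2]))
    for nm,zlo,zhi,box in []: pass
    np.save(f"pics/{n}_P.npy",P)
P=np.load("pics/scene_P.npy")
for v in range(255,350,6):
    print(v,[tuple(int(k) if k==k else -999 for k in P[v,u]) for u in range(256,346,10)])
print("rack")
for v in range(138,196,4):
    print(v,[tuple(int(k) if k==k else -999 for k in P[v,u]) for u in range(355,420,6)])
E
```

```text
scene 0.3778103135955462
side 0.4231126173822304
255 [(676, 5, 3), (638, 11, 49), (633, -18, 1), (612, -31, 0), (591, -43, -2), (568, -53, 0), (547, -66, -1), (525, -77, 0), (503, -87, 1)]
261 [(648, 38, 56), (646, 7, 2), (625, -5, 0), (603, -15, 1), (563, -1, 66), (561, -40, 0), (540, -52, -3), (518, -64, -2), (495, -73, 1)]
267 [(642, 48, 48), (639, 19, -1), (617, 8, 0), (596, -2, 0), (574, -13, 2), (552, -24, 3), (516, -10, 64), (496, -21, 64), (489, -60, -1)]
273 [(631, 64, 59), (630, 34, 0), (575, 60, 107), (556, 49, 106), (565, 1, 4), (546, -12, -2), (523, -22, 0), (489, -8, 64), (481, -46, -2)]
279 [(642, 60, 3), (621, 47, 1), (569, 71, 105), (549, 62, 107), (531, 50, 104), (511, 41, 106), (515, -7, 3), (495, -20, 0), (474, -31, 0)]
285 [(635, 72, 0), (613, 61, 1), (562, 83, 103), (544, 72, 101), (524, 62, 103), (505, 52, 103), (485, 43, 106), (466, 33, 107), (466, -17, 0)]
291 [(627, 84, -1), (574, 104, 101), (556, 93, 99), (536, 84, 102), (517, 75, 105), (498, 64, 102), (479, 54, 103), (461, 43, 100), (459, -3, 1)]
297 [(618, 98, 2), (568, 115, 98), (549, 105, 100), (530, 95
[... 3331 characters left out ...]
 (531, -321, 0), (513, -318, 15), (495, -311, 37), (487, -337, 9), (473, -344, 9), (460, -359, 0), (446, -366, 0), (432, -373, 0), (418, -380, 1)]
186 [(553, -294, 1), (539, -299, 3), (525, -309, 0), (512, -320, -4), (494, -313, 16), (481, -324, 11), (468, -334, 7), (455, -347, 0), (441, -355, 0), (427, -361, 0), (413, -370, 0)]
190 [(548, -283, 0), (534, -289, 1), (520, -299, -2), (505, -304, 1), (491, -311, 2), (476, -313, 10), (464, -327, 1), (450, -335, 0), (435, -341, 2), (422, -352, -2), (-999, -999, -999)]
194 [(541, -269, 4), (528, -278, 1), (514, -286, 1), (499, -291, 5), (486, -301, 0), (473, -309, 0), (459, -316, 0), (445, -324, 0), (430, -330, 1), (417, -338, 0), (403, -348, -2)]
```

View pics/z1.png

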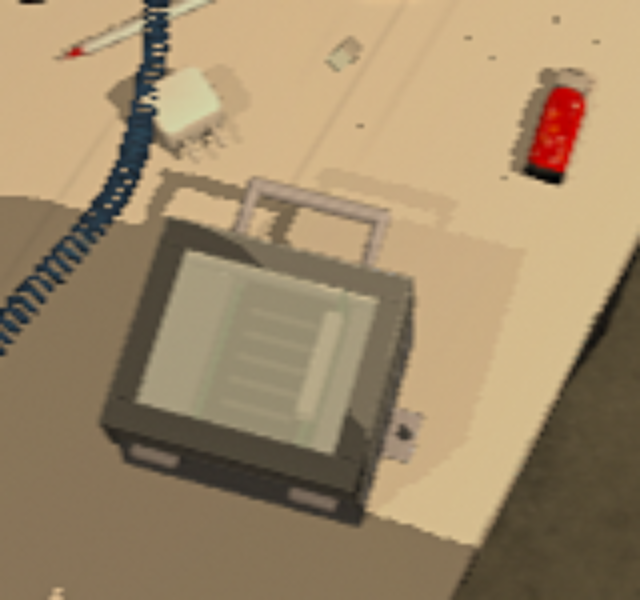

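View pics/z2.png

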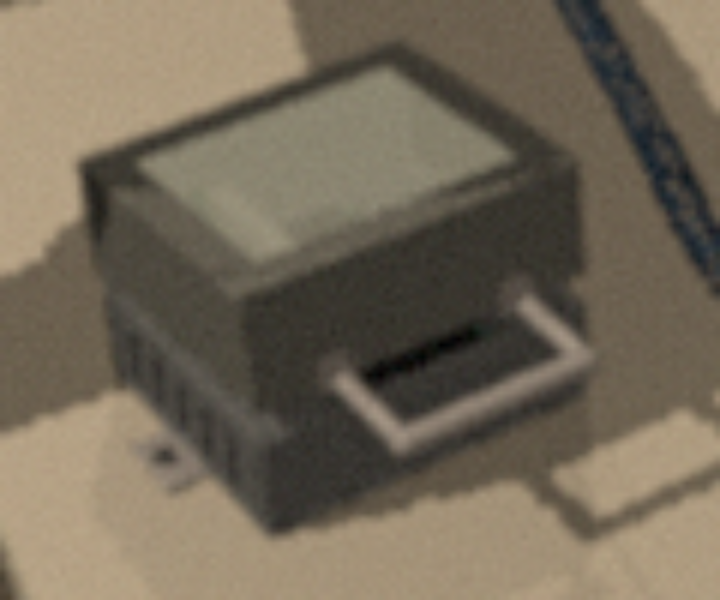

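View pics/z3.png

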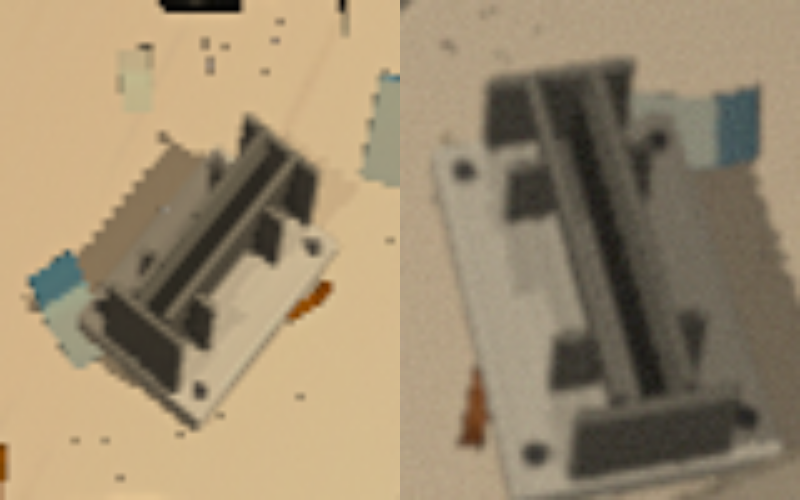

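```bash
python3 - <<'E'
from h import *
for n,(u0,v0,u1,v1) in {"scene":(250,255,350,350),"side":(210,170,330,270)}.items():
    P=np.load(f"pics/{n}_P.npy")[v0:v1,u0:u1].reshape(-1,3); P=P[np.isfinite(P).all(1)]
    m=(P[:,2]>92)&(P[:,2]<112)&(P[:,0]<620)&(P[:,1]<190)&(P[:,0]>400)&(P[:,1]>0); T=P[m]
    A=np.c_[T[:,:2],np.ones(len(T))]
    for _ in range(3):
        k,*_r=np.linalg.lstsq(A,T[:,2],rcond=None); r=np.abs(T[:,2]-A@k); T=T[r<3]; A=A[r<3]
    nn=np.array([-k[0],-k[1],1]);nn/=np.linalg.norm(nn)
    print(n,"top",len(T),"tilt",np.arccos(nn[2]),"dir yaw",np.arctan2(-nn[0],nn[1])if 1 else 0,"mean",T.mean(0))
    rect=cv2.minAreaRect(T[:,:2].astype(np.float32)); print(rect)
    b=P[(P[:,2]>52)&(P[:,2]<75)&(P[:,1]<25)&(P[:,1]>-40)&(P[:,0]>420)&(P[:,0]<620)]
    print(len(b), b.mean(0) if len(b) else '')
    if len(b):
        rect=cv2.minAreaRect(b[:,:2].astype(np.float32)); print("bar",rect, np.percentile(b[:,2],[10,50,90]))
    P=np.load(f"pics/{n}_P.npy").reshape(-1,3)
    s=P[(P[:,2]>150)&(P[:,1]>-600)&(P[:,1]<500)&(P[:,0]>200)&(P[:,0]<1200)]
    for y in range(-600,500,100):
        q=s[(s[:,1]>y)&(s[:,1]<y+100)]
        if len(q): i=np.argsort(q[:,0])[:max(1,len(q)//50)]; print(y,"minx",q[:,0].min(),np.percentile(q[:,0],2),"z@min",np.median(q[i,2]),"maxz",q[:,2].max(), "minz",q[:,2].min())
E
```

```text
scene top 3227 tilt 0.09760494899652711 dir yaw 0.2054803644138303 mean [508.19416316  98.56326118 100.21447126]
((508.8584899902344, 96.80192565917969), (140.2842559814453, 120.63533020019531), 12.525485038757324)
225 [529.26927635  -3.71637056  64.76295837]
bar ((529.5796508789062, 4.8133087158203125), (84.8011474609375, 37.742427825927734), 12.310945510864258) [61.75413784 64.95332197 67.51466483]
-600 minx 724.7961410160895 726.1619752675913 z@min 281.015392192107 maxz 298.6128069488734 minz 268.8980618396614
-500 minx 723.599904205671 726.562874207149 z@min 276.69771520708855 maxz 303.46560838304356 minz 270.59901241643786
-400 minx 668.9602322645067 669.7179550177106 z@min 472.8803337813921 maxz 485.72507200979567 minz 273.5970306226851
-300 minx 657.1988579298272 669.1880129634325 z@min 485.9962091758358 maxz 518.6341762079732 minz 274.40536487222903
-200 minx 661.4862203372927 669.6635459820752 z@min 477.4294339892165 maxz 570.4372552001955 minz 275.28417538149813
-100 minx 668.1921082402986 670.1022105804057 z@min 473.8658271476098 maxz 644.5944299054015 minz 153.03531959961
[... 1565 characters left out ...]
079
-100 minx 668.7048908997187 670.6845193154873 z@min 471.76891567234117 maxz 501.8272426536387 minz 150.64912265365479
0 minx 669.2528568237583 670.6441333800325 z@min 472.90118926644044 maxz 483.73887392660157 minz 231.28927197798038
100 minx 669.342532572933 671.9774673773496 z@min 464.974285189496 maxz 472.3444200990458 minz 276.1172159547245
200 minx 726.4978586030206 728.1006185596199 z@min 287.39911038683965 maxz 354.1648780339692 minz 276.2818774313126
300 minx 726.0524029100575 728.1455454650877 z@min 288.46540188898103 maxz 347.35150100050595 minz 276.761335141085
400 minx 726.4358800768805 728.3489795710747 z@min 290.22482625968047 maxz 347.72807679715453 minz 276.62401398842394
```

```bash
python3 - <<'E'
from h import *
th=0.218; X=np.array([np.cos(th),np.sin(th),0]);Y=np.array([-np.sin(th),np.cos(th),0]);Z=np.array([0,0,1])
hin=np.array([496.6,151.2,45]); a=0.097
d=-Y*np.cos(a)+Z*np.sin(a); n=Y*np.sin(a)+Z*np.cos(a)
O=hin-62*Y-45*Z; print("O",O,"bar",hin+165*d)
pts=[hin+165*d+s*X for s in(-38,0,38)]+[hin+k*d+50*n+s*X for k in(0,120) for s in(-70,70)]
blk=[O+sx*70*X+sy*58*Y for sx in(-1,1) for sy in(-1,1)]
for nme in["scene","side"]:
    p=cv2.imread(f"pics/{nme}0.png");c=calibration(nme)
    s=5
    o=(240,250) if nme=="scene" else(210,170)
    im=cv2.resize(p[o[1]:o[1]+100,o[0]:o[0]+120],None,fx=s,fy=s)
    for i,q in enumerate(pts+blk):
        u=(proj(c,q)[0]-np.array(o)+.5)*s
        cv2.drawMarker(im,tuple(int(k) for k in u),(0,0,255) if i<3 else (0,255,0) if i<7 else (255,0,0),0,14,1)
    cv2.imwrite(f"pics/o_{nme}.png",im)
# rack
for nme,(u0,v0,u1,v1) in {"scene":(350,130,425,205),"side":(315,345,405,450)}.items():
    P=np.load(f"pics/{nme}_P.npy")[v0:v1,u0:u1].reshape(-1,3);P=P[np.isfinite(P).all(1)]
    b=P[(P[:,2]>6)&(P[:,2]<70)&(P[:,0]>420)&(P[:,0]<560)&(P[:,1]>-450)&(P[:,1]<-290)]
    print(nme,cv2.minAreaRect(b[:,:2].astype(np.float32)))
    t=P[(P[:,2]>43)&(P[:,2]<60)&(P[:,0]>420)&(P[:,0]<560)&(P[:,1]>-450)&(P[:,1]<-290)]
    print(" rails",cv2.minAreaRect(t[:,:2].astype(np.float32)),t.mean(0),cv2.fitLine(t[:,:2].astype(np.float32),cv2.DIST_L2,0,.01,.01).ravel())
E
python3 -c "
import cv2,numpy as np
a=cv2.imread('pics/o_scene.png');b=cv2.imread('pics/o_side.png');cv2.imwrite('pics/o.png',cv2.resize(np.hstack([a,b]),None,fx=.66,fy=.66))"
```

```text
O [510.00919837  90.6674187    0.        ] bar [532.11801774  -9.13749651  60.9799133 ]
scene ((483.4687194824219, -370.50341796875), (134.05482482910156, 141.69493103027344), 79.97306060791016)
 rails ((501.0505676269531, -375.26800537109375), (126.27104949951172, 48.96950149536133), 76.5919189453125) [ 501.55317866 -375.02543551   47.43685311] [ 2.2892487e-01  9.7344410e-01  5.0155316e+02 -3.7502542e+02]
side ((496.1428527832031, -375.5787353515625), (124.48712158203125, 96.08496856689453), 77.14525604248047)
 rails ((501.8494567871094, -376.7868347167969), (123.32247924804688, 49.114356994628906), 76.85491943359375) [ 501.31849748 -383.12239014   47.33136799] [ 2.2353047e-01  9.7469693e-01  5.0131851e+02 -3.8312238e+02]
```

View pics/o.png

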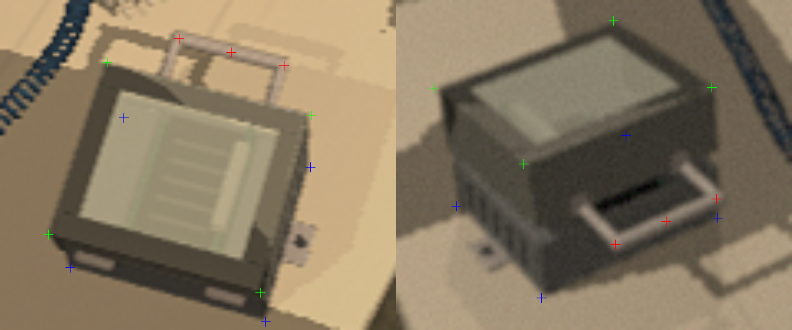

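```bash
python3 - <<'E'
from h import *
th=-0.230; X=np.array([np.cos(th),np.sin(th),0]);Y=np.array([-np.sin(th),np.cos(th),0]);Z=np.array([0,0,1])
O=np.array([501.5,-376,0])
pts=[O+sx*8.5*X+sy*56*Y+49*Z for sx in(-1,1) for sy in(-1,1)]
blk=[O+sx*42*X+sy*62*Y+10*Z for sx in(-1,1) for sy in(-1,1)]
ims=[]
for nme,o in (("scene",(345,130)),("side",(318,350))):
    p=cv2.imread(f"pics/{nme}0.png");c=calibration(nme)
    s=5
    im=cv2.resize(p[o[1]:o[1]+95,o[0]:o[0]+80],None,fx=s,fy=s)
    for i,q in enumerate(pts+blk):
        u=(proj(c,q)[0]-np.array(o)+.5)*s
        cv2.drawMarker(im,tuple(int(k) for k in u),(0,0,255) if i<4 else (0,255,0),0,14,1)
    ims.append(im)
cv2.imwrite("pics/o2.png",np.hstack(ims))
E
```

```text
(no output)
```

View pics/o2.png

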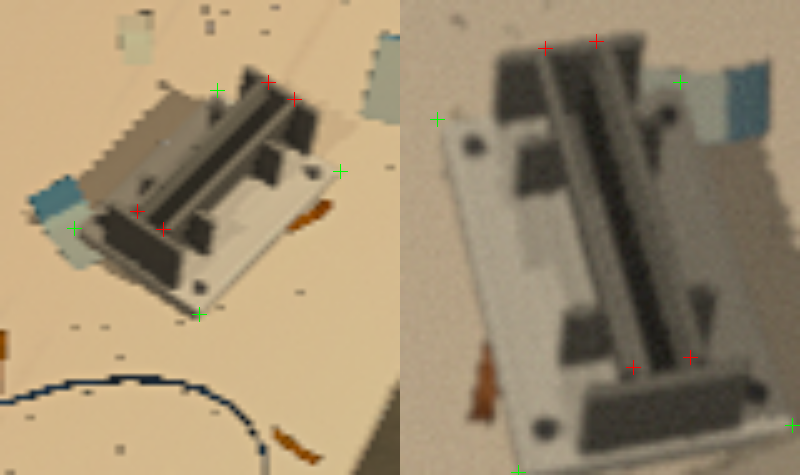

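```bash
cat >> h.py <<'E'
from scipy.spatial.transform import Rotation as Ro
def frame(yaw):
    return np.array([np.cos(yaw),np.sin(yaw),0]),np.array([-np.sin(yaw),np.cos(yaw),0]),np.array([0,0,1.])
def cur():
    s=sense(); q=s["ee_rot"]; return s["eef_pos"],Ro.from_quat([q[1],q[2],q[3],q[0]]),s
def tool(a,z):
    a=a/np.linalg.norm(a); z=z-a*(a@z); z/=np.linalg.norm(z); return Ro.from_matrix(np.stack([a,np.cross(z,a),z],1))
def rows(targets):
    p0,R0,s=cur()
    print("t",round(s["time_s"],2),"tcp",p0.round(1),"R",R0.as_matrix().round(3).tolist(),"F",s["force"].round(1),"g",round(s["grip_width"]*85.4,1),"j",s["joints"].round(2))
    for p,R in targets:
        print("lin",(R0.inv().apply(np.array(p)-p0)/300).round(4).tolist(),"rot",((R0.inv()*R).as_rotvec()/0.5).round(4).tolist(), "dist",np.linalg.norm(np.array(p)-p0).round())
X,Y,Z=frame(0.218); HIN=np.array([496.6,151.2,45.]); O=HIN-62*Y-45*Z
def bar(a): return HIN+165*(-Y*np.cos(a)+Z*np.sin(a))
RX,RY,_=frame(-0.230); RO=np.array([501.5,-376,0])
E
python3 - <<'E'
from h import *
a=-Z*np.cos(.2)+Y*np.sin(.2); R=tool(a,Y)
b=bar(.097)+18.7*a
rows([((0.5*cur()[0]+.5*(b+[0,0,130])),R),(b-a*70,R)])
E
```

```text
t 0.15 tcp [144.4 504.6 230.9] R [[-0.0, -0.961, 0.275], [-0.001, 0.275, 0.961], [-1.0, 0.0, -0.001]] F [-0.1 -0.1  0.7] g 85.5 j [ 1.07  0.31  1.5  -0.    1.33 -0.22]
lin [0.0975, -0.8539, -0.6398] rot [-0.9903, -0.3934, 0.0985] dist 321.0
lin [0.3996, -1.73, -1.3201] rot [-0.9903, -0.3934, 0.0985] dist 664.0
```

```bash
python3 -m jog '[{"linear":[0.097,-0.854,-0.64],"rotation":[-0.99,-0.393,0.098],"grip":60},{"linear":[0.097,-0.854,-0.64],"rotation":[-0.99,-0.393,0.098],"grip":36},{"linear":[0.097,-0.854,-0.64],"rotation":[-0.99,-0.393,0.098],"grip":36},{"linear":[0.097,-0.854,-0.64],"rotation":[-0.99,-0.393,0.098],"grip":36},{"linear":[0.097,-0.854,-0.64],"rotation":[-0.99,-0.393,0.098],"grip":36},{"linear":[0.097,-0.854,-0.64],"rotation":[-0.99,-0.393,0.098],"grip":36},{"linear":[0.097,-0.854,-0.64],"rotation":[-0.99,-0.393,0.098],"grip":36},{"linear":[0.097,-0.854,-0.64],"rotation":[-0.99,-0.393,0.098],"grip":36},{"linear":[0.097,-0.854,-0.64],"rotation":[-0.99,-0.393,0.098],"grip":36},{"linear":[0.097,-0.854,-0.64],"rotation":[-0.99,-0.393,0.098],"grip":36}]'; python3 - <<'E'
from h import *
a=-Z*np.cos(.2)+Y*np.sin(.2); R=tool(a,Y)
b=bar(.097)+18.7*a
rows([(b-a*90,R)])
E
```

```text
time_s: 0.98
eef_pos: [341.5, 244.7, 201.3]
ee_rot: [0.487, -0.493, 0.399, 0.601]
force: [-0.5, -0.0, 1.2]
grip_width: 0.422
t 0.98 tcp [341.5 244.7 201.3] R [[-0.041, -0.978, -0.205], [0.193, -0.209, 0.959], [-0.98, -0.0, 0.197]] F [-0.5 -0.   1.2] g 36.0 j [ 0.21  0.07  1.89  0.21  1.19 -1.65]
lin [0.0317, -0.4453, -1.0338] rot [-0.0152, -0.0034, 0.0034] dist 338.0
```

```bash
python3 -m jog '[{"linear":[0.032,-0.445,-1.0],"rotation":[0,0,0],"grip":36},{"linear":[0.032,-0.445,-1.0],"rotation":[0,0,0],"grip":36},{"linear":[0.032,-0.445,-1.0],"rotation":[0,0,0],"grip":36},{"linear":[0.032,-0.445,-1.0],"rotation":[0,0,0],"grip":36},{"linear":[0.032,-0.445,-1.0],"rotation":[0,0,0],"grip":36},{"linear":[0.032,-0.445,-1.0],"rotation":[0,0,0],"grip":36},{"linear":[0.032,-0.445,-1.0],"rotation":[0,0,0],"grip":36},{"linear":[0.032,-0.445,-1.0],"rotation":[0,0,0],"grip":36},{"linear":[0.032,-0.445,-1.0],"rotation":[0,0,0],"grip":36},{"linear":[0.032,-0.445,-1.0],"rotation":[0,0,0],"grip":36}]'; python3 - <<'E'
from h import *
a=-Z*np.cos(.2)+Y*np.sin(.2); R=tool(a,Y)
b=bar(.097)+18.7*a
rows([(b-a*40,R),(b,R)])
for n in["wrist","scene"]:
    c=calibration(n);p,d=capture(n); p=p[:,:,::-1].copy()
    for s in(-38,0,38):
        cv2.drawMarker(p,tuple(int(k) for k in proj(c,bar(.097)+s*X)[0].round()),(0,0,255),0,9,1)
    cv2.imwrite(f"pics/{n}1.png",p)
E
```

```text
time_s: 1.82
eef_pos: [533.2, -14.3, 131.6]
ee_rot: [0.487, -0.491, 0.399, 0.601]
force: [0.4, 0.9, 0.2]
grip_width: 0.421
t 1.82 tcp [533.2 -14.3 131.6] R [[-0.042, -0.978, -0.202], [0.193, -0.206, 0.959], [-0.98, 0.002, 0.198]] F [0.4 0.9 0.2] g 35.9 j [-0.33  0.46  1.57  0.18  1.22 -2.18]
lin [0.1632, -0.0004, -0.0294] rot [-0.0203, -0.0013, 0.0008] dist 50.0
lin [0.2965, -0.0003, -0.0293] rot [-0.0203, -0.0013, 0.0008] dist 89.0
```

View pics/wrist1.png

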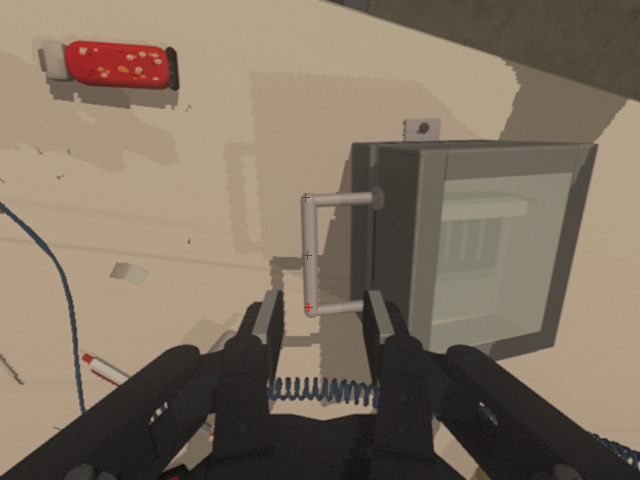

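```bash
python3 -m jog '[{"linear":[0.08,0,-0.026],"rotation":[-0.02,0,0],"grip":36},{"linear":[0.16,0,-0.026],"rotation":[-0.02,0,0],"grip":36},{"linear":[0.22,0,-0.026],"rotation":[-0.02,0,0],"grip":36},{"linear":[0.26,0,-0.026],"rotation":[-0.02,0,0],"grip":36},{"linear":[0.296,0,-0.026],"rotation":[-0.02,0,0],"grip":36},{"linear":[0.296,0,-0.026],"rotation":[-0.02,0,0],"grip":36},{"linear":[0.296,0,-0.026],"rotation":[-0.02,0,0],"grip":5},{"linear":[0.296,0,-0.026],"rotation":[-0.02,0,0],"grip":5},{"linear":[0.296,0,-0.026],"rotation":[-0.02,0,0],"grip":5},{"linear":[0.296,0,-0.026],"rotation":[-0.02,0,0],"grip":5},{"linear":[0.296,0,-0.026],"rotation":[-0.02,0,0],"grip":5}]' 40; python3 - <<'E'
from h import *
a=-Z*np.cos(.2)+Y*np.sin(.2); R=tool(a,Y)
A=[.2,.35,.5,.65,.8,.95,1.1,1.25,1.4,1.55,1.7,1.8,1.9,1.94]
rows([(bar(t)+18.7*a,R) for t in A])
E
```

```text
time_s: 2.83
eef_pos: [531.6, -5.7, 45.4]
ee_rot: [0.483, -0.497, 0.396, 0.602]
force: [-1.3, -15.7, -1.1]
grip_width: 0.102
t 2.83 tcp [531.6  -5.7  45.4] R [[-0.038, -0.976, -0.215], [0.188, -0.219, 0.958], [-0.982, -0.004, 0.191]] F [ -1.3 -15.7  -1.1] g 8.7 j [-0.31  0.58  1.65  0.2   1.02 -2.22]
lin [-0.0441, 0.0007, 0.018] rot [0.0063, -0.0149, 0.0073] dist 14.0
lin [-0.1177, 0.0003, 0.0551] rot [0.0063, -0.0149, 0.0073] dist 39.0
lin [-0.1849, -0.0001, 0.1028] rot [0.0063, -0.0149, 0.0073] dist 63.0
lin [-0.2442, -0.0004, 0.1601] rot [0.0063, -0.0149, 0.0073] dist 88.0
lin [-0.2943, -0.0008, 0.2255] rot [0.0063, -0.0149, 0.0073] dist 111.0
lin [-0.3341, -0.0012, 0.2977] rot [0.0063, -0.0149, 0.0073] dist 134.0
lin [-0.3626, -0.0015, 0.3751] rot [0.0063, -0.0149, 0.0073] dist 157.0
lin [-0.3792, -0.0019, 0.4558] rot [0.0063, -0.0149, 0.0073] dist 178.0
lin [-0.3836, -0.0021, 0.5381] rot [0.0063, -0.0149, 0.0073] dist 198.0
lin [-0.3756, -0.0024, 0.6201] rot [0.0063, -0.0149, 0.0073] dist 218.0
lin [-0.3555, -0.0025, 0.7001] rot [0.0063, -0.0149, 0.0073] dist 236.0
lin [-0.3355, -0.0026, 0.7513] rot [0.0063, -0.0149, 0.0073] dist 247.0
lin [-0.3105, -0.0027, 0.8003] rot [0.0063, -0.0149, 0.0073] dist 258.0
lin [-0.2992, -0.0027, 0.8191] rot [0.0063, -0.0149, 0.0073] dist 262.0
```

```bash
python3 -m jog '[{"linear":[-0.022,0,0.003],"rotation":[0,0,0],"grip":5},{"linear":[-0.044,0,0.013],"rotation":[0,0,0],"grip":5},{"linear":[-0.08,0,0.03],"rotation":[0,0,0],"grip":5},{"linear":[-0.118,0,0.05],"rotation":[0,0,0],"grip":5},{"linear":[-0.152,0,0.072],"rotation":[0,0,0],"grip":5},{"linear":[-0.185,0,0.098],"rotation":[0,0,0],"grip":5},{"linear":[-0.215,0,0.126],"rotation":[0,0,0],"grip":5},{"linear":[-0.244,0,0.155],"rotation":[0,0,0],"grip":5}]' 40; python3 - <<'E'
from h import *
a=-Z*np.cos(.2)+Y*np.sin(.2); R=tool(a,Y)
A=[.65,.72,.8,.87,.95,1.02,1.1,1.17,1.25,1.32,1.4,1.47,1.55,1.62,1.7,1.8,1.9,1.94]
rows([(bar(t)+18.7*a,R) for t in A])
E
```

```text
time_s: 3.5
eef_pos: [524.9, 24.1, 128.4]
ee_rot: [0.483, -0.499, 0.397, 0.6]
force: [-0.9, -8.2, 1.4]
grip_width: 0.1
t 3.5 tcp [524.9  24.1 128.4] R [[-0.035, -0.976, -0.216], [0.184, -0.219, 0.958], [-0.982, -0.006, 0.187]] F [-0.9 -8.2  1.4] g 8.5 j [-0.26  0.44  1.61  0.18  1.18 -2.13]
lin [0.0076, 0.0005, 0.0074] rot [0.0071, -0.0232, 0.0109] dist 3.0
lin [-0.0171, 0.0003, 0.0369] rot [0.0071, -0.0232, 0.0109] dist 12.0
lin [-0.0428, 0.0, 0.0726] rot [0.0071, -0.0232, 0.0109] dist 25.0
lin [-0.0628, -0.0002, 0.1055] rot [0.0071, -0.0232, 0.0109] dist 37.0
lin [-0.0828, -0.0005, 0.1447] rot [0.0071, -0.0232, 0.0109] dist 50.0
lin [-0.0977, -0.0007, 0.1802] rot [0.0071, -0.0232, 0.0109] dist 61.0
lin [-0.1116, -0.0009, 0.2219] rot [0.0071, -0.0232, 0.0109] dist 75.0
lin [-0.1211, -0.0011, 0.2592] rot [0.0071, -0.0232, 0.0109] dist 86.0
lin [-0.1286, -0.0013, 0.3025] rot [0.0071, -0.0232, 0.0109] dist 99.0
lin [-0.1324, -0.0014, 0.3408] rot [0.0071, -0.0232, 0.0109] dist 110.0
lin [-0.1333, -0.0016, 0.3848] rot [0.0071, -0.0232, 0.0109] dist 122.0
lin [-0.1313, -0.0017, 0.4233] rot [0.0071, -0.0232, 0.0109] dist 133.0
lin [-0.1257, -0.0018, 0.4669] rot [0.0071, -0.0232, 0.0109] dist 145.0
lin [-0.118, -0.0019, 0.5046] rot [0.0071, -0.0232, 0.0109] dist 155.0
lin [-0.1059, -0.002, 0.5469] rot [0.0071, -0.0232, 0.0109] dist 167.0
lin [-0.0862, -0.0021, 0.5982] rot [0.0071, -0.0232, 0.0109] dist 181.0
lin [-0.0614, -0.0021, 0.6473] rot [0.0071, -0.0232, 0.0109] dist 195.0
lin [-0.0501, -0.0021, 0.6662] rot [0.0071, -0.0232, 0.0109] dist 200.0
```

```bash
python3 -m jog '[{"linear":[-0.02,0,0.031],"rotation":[0,0,0],"grip":5},{"linear":[-0.046,0,0.067],"rotation":[0,0,0],"grip":5},{"linear":[-0.066,0,0.1],"rotation":[0,0,0],"grip":5},{"linear":[-0.086,0,0.139],"rotation":[0,0,0],"grip":5},{"linear":[-0.101,0,0.175],"rotation":[0,0,0],"grip":5},{"linear":[-0.115,0,0.216],"rotation":[0,0,0],"grip":5},{"linear":[-0.124,0,0.254],"rotation":[0,0,0],"grip":5},{"linear":[-0.132,0,0.297],"rotation":[0,0,0],"grip":5},{"linear":[-0.135,0,0.335],"rotation":[0,0,0],"grip":5},{"linear":[-0.136,0,0.379],"rotation":[0,0,0],"grip":5},{"linear":[-0.134,0,0.418],"rotation":[0,0,0],"grip":5},{"linear":[-0.128,0,0.461],"rotation":[0,0,0],"grip":5},{"linear":[-0.12,0,0.499],"rotation":[0,0,0],"grip":5},{"linear":[-0.108,0,0.541],"rotation":[0,0,0],"grip":5}]' 40; python3 - <<'E'
from h import *
a=-Z*np.cos(.2)+Y*np.sin(.2); R=tool(a,Y)
A=[1.7,1.75,1.8,1.85,1.9,1.94]
rows([(bar(t)+18.7*a,R) for t in A])
p,R,s=cur(); g=p-18.7*R.as_matrix()[:,0]-HIN; print("angle",np.arctan2(g[2],-g@Y),np.hypot(g[2],g@Y))
E
```

```text
time_s: 4.67
eef_pos: [491.4, 174.4, 192.3]
ee_rot: [0.484, -0.5, 0.396, 0.599]
force: [3.0, -2.5, -3.0]
grip_width: 0.095
t 4.67 tcp [491.4 174.4 192.3] R [[-0.032, -0.976, -0.216], [0.184, -0.218, 0.958], [-0.982, -0.009, 0.186]] F [ 3.  -2.5 -3. ] g 8.1 j [ 0.02  0.33  1.59  0.2   1.25 -1.83]
lin [0.0073, -0.0, 0.0027] rot [0.008, -0.0249, 0.0174] dist 2.0
lin [0.0165, -0.0001, 0.0286] rot [0.008, -0.0249, 0.0174] dist 10.0
lin [0.027, -0.0001, 0.054] rot [0.008, -0.0249, 0.0174] dist 18.0
lin [0.0387, -0.0001, 0.0789] rot [0.008, -0.0249, 0.0174] dist 26.0
lin [0.0517, -0.0001, 0.1031] rot [0.008, -0.0249, 0.0174] dist 35.0
lin [0.063, -0.0, 0.122] rot [0.008, -0.0249, 0.0174] dist 41.0
angle 1.6926789066371348 166.8952646951303
```

```bash
python3 -m jog '[{"linear":[0.01,0,0.026],"rotation":[0,0,0],"grip":5},{"linear":[0.022,0,0.051],"rotation":[0,0,0],"grip":5},{"linear":[0.034,0,0.076],"rotation":[0,0,0],"grip":5},{"linear":[0.047,0,0.1],"rotation":[0,0,0],"grip":5},{"linear":[0.05,0,0.106],"rotation":[0,0,0],"grip":5},{"linear":[0.05,0,0.106],"rotation":[0,0,0],"grip":5}]' 40; python3 - <<'E'
from h import *
p,R,s=cur(); g=p-18.7*R.as_matrix()[:,0]-HIN; print("angle",np.arctan2(g[2],-g@Y),np.hypot(g[2],g@Y),s["force"],p)
for n in["scene","side"]:
    p,d=capture(n); cv2.imwrite(f"pics/{n}2.png",p[:,:,::-1]); np.save(f"pics/{n}2.npy",d)
E
```

```text
time_s: 5.17
eef_pos: [483.7, 208.5, 183.3]
ee_rot: [0.484, -0.5, 0.396, 0.6]
force: [-0.6, 1.2, -0.5]
grip_width: 0.096
angle 1.9095102991913573 166.08164618467862 [-0.63475528  1.20415018 -0.46683847] [483.70268343 208.45951467 183.27814329]
```

View pics/scene2.png

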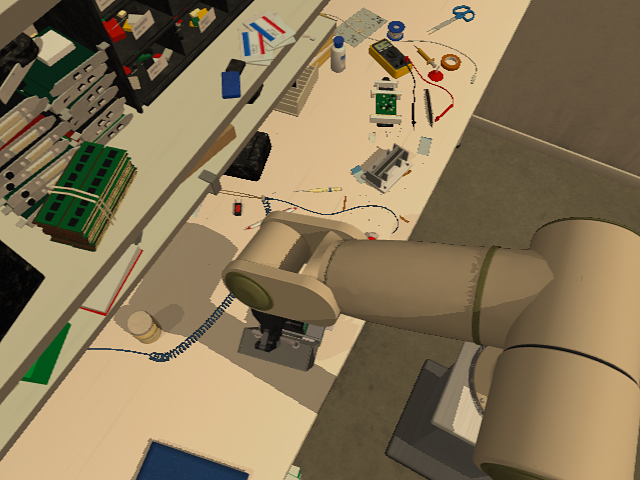

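View pics/side2.png

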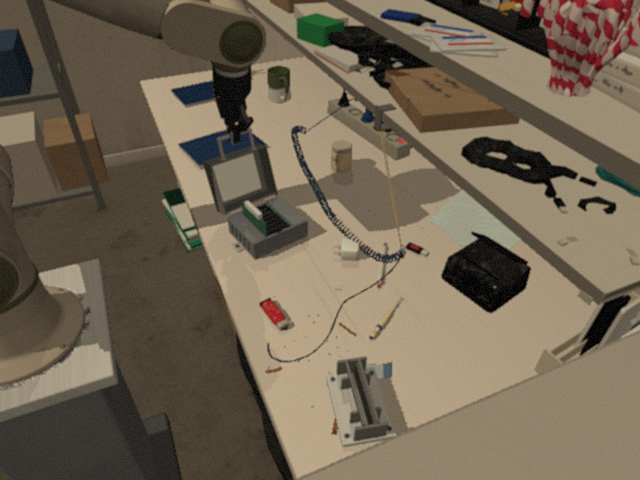

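```bash
python3 -m jog '[{"linear":[0,0,0],"rotation":[0,0,0],"grip":40},{"linear":[0,0,0],"rotation":[0,0,0],"grip":40},{"linear":[0,0,0],"rotation":[0,0,0],"grip":40},{"linear":[-0.05,0,0],"rotation":[0,0,0],"grip":40},{"linear":[-0.15,0,0],"rotation":[0,0,0],"grip":40},{"linear":[-0.25,0,0],"rotation":[0,0,0],"grip":40},{"linear":[-0.25,0,0],"rotation":[0,0,0],"grip":40}]'; python3 - <<'E'
from h import *
R=tool(-Z,X); g=O-32*X+82*Z
rows([(g+[0,0,90.],R),(g-18.7*Z,R)]); print(g)
E
```

```text
time_s: 5.85
eef_pos: [488.2, 193.5, 262.4]
ee_rot: [0.486, -0.502, 0.394, 0.597]
force: [0.2, 0.1, 1.3]
grip_width: 0.465
t 5.85 tcp [488.2 193.5 262.4] R [[-0.024, -0.976, -0.217], [0.186, -0.218, 0.958], [-0.982, -0.018, 0.186]] F [0.2 0.1 1.3] g 39.7 j [ 0.06  0.27  1.48  0.19  1.4  -1.77]
lin [0.2288, 0.1156, -0.3999] rot [3.1377, 0.3217, -0.2671] dist 143.0
lin [0.5848, 0.122, -0.4674] rot [3.1377, 0.3217, -0.2671] dist 228.0
[478.76657576  83.74654212  82.        ]
```

```bash
python3 -m jog '[{"linear":[0.0,0.03,-0.13],"rotation":[0.25,0.1,-0.08],"grip":40},{"linear":[0.0,0.06,-0.25],"rotation":[0.5,0.2,-0.16],"grip":40},{"linear":[0.05,0.1,-0.36],"rotation":[0.75,0.3,-0.24],"grip":40},{"linear":[0.1,0.115,-0.4],"rotation":[1,0.32,-0.26],"grip":40},{"linear":[0.15,0.115,-0.4],"rotation":[1,0.32,-0.26],"grip":40}]'; python3 - <<'E'
from h import *
R=tool(-Z,X); g=O-32*X+82*Z
rows([(g+[0,0,90.],R)])
E
```

```text
time_s: 6.27
eef_pos: [478.8, 77.3, 194.1]
ee_rot: [0.601, -0.434, 0.535, 0.405]
force: [-0.6, -0.2, -0.6]
grip_width: 0.467
t 6.27 tcp [478.8  77.3 194.1] R [[0.099, -0.951, 0.292], [0.022, 0.296, 0.955], [-0.995, -0.088, 0.05]] F [-0.6 -0.2 -0.6] g 39.9 j [-0.1   0.2   1.74  0.04  1.1  -1.39]
lin [0.0737, 0.0128, 0.0168] rot [2.1052, 0.1843, 0.1076] dist 23.0
```

```bash
python3 -m jog '[{"linear":[0,0.013,0.017],"rotation":[0.25,0.05,0.03],"grip":40},{"linear":[0,0.013,0.017],"rotation":[0.5,0.1,0.05],"grip":40},{"linear":[0,0.013,0.017],"rotation":[0.75,0.14,0.08],"grip":40},{"linear":[0,0.013,0.017],"rotation":[1,0.18,0.1],"grip":40},{"linear":[0,0.013,0.017],"rotation":[1,0.18,0.1],"grip":40}]'; python3 - <<'E'
from h import *
R=tool(-Z,X); g=O-32*X+82*Z
rows([(g+[0,0,110.],R)])
E
```

```text
time_s: 6.68
eef_pos: [476.7, 83.3, 193.7]
ee_rot: [0.655, -0.274, 0.657, 0.253]
force: [-0.3, -1.3, 0.7]
grip_width: 0.467
t 6.68 tcp [476.7  83.3 193.7] R [[0.01, -0.692, 0.722], [-0.028, 0.721, 0.692], [-1.0, -0.027, -0.013]] F [-0.3 -1.3  0.7] g 39.9 j [-0.05  0.25  1.68 -0.03  1.2  -0.81]
lin [0.0057, -0.0036, 0.006] rot [1.0937, -0.0097, 0.06] dist 3.0
```

```bash
python3 -m jog '[{"linear":[0,0,0.006],"rotation":[0.25,0,0.03],"grip":40},{"linear":[0,0,0.006],"rotation":[0.5,0,0.05],"grip":40},{"linear":[0,0,0.006],"rotation":[0.75,0,0.06],"grip":40},{"linear":[0,0,0.006],"rotation":[1,0,0.06],"grip":40},{"linear":[0,0,0.006],"rotation":[1,0,0.06],"grip":40}]'; python3 - <<'E'
from h import *
R=tool(-Z,X); g=O-32*X+82*Z
rows([(g+[0,0,90.],R),(g-18.7*Z,R)])
c=calibration("wrist");p,d=capture("wrist"); p=p[:,:,::-1].copy()
for s in(-30,0,30):
    cv2.drawMarker(p,tuple(int(k) for k in proj(c,g+7*Z+s*Y)[0].round()),(0,0,255),0,9,1)
cv2.imwrite("pics/wrist2.png",p)
E
```

```text
time_s: 7.1
eef_pos: [477.9, 84.4, 193.4]
ee_rot: [0.699, -0.093, 0.703, 0.092]
force: [0.3, -0.1, -0.7]
grip_width: 0.471
t 7.1 tcp [477.9  84.4 193.4] R [[-0.005, -0.26, 0.966], [-0.002, 0.966, 0.26], [-1.0, -0.001, -0.005]] F [ 0.3 -0.1 -0.7] g 40.2 j [-0.07  0.26  1.67 -0.    1.22 -0.33]
lin [0.0715, -0.0029, 0.0027] rot [0.0895, -0.0103, 0.0021] dist 21.0
lin [0.4338, -0.0026, 0.0045] rot [0.0895, -0.0103, 0.0021] dist 130.0
```

View pics/wrist2.png

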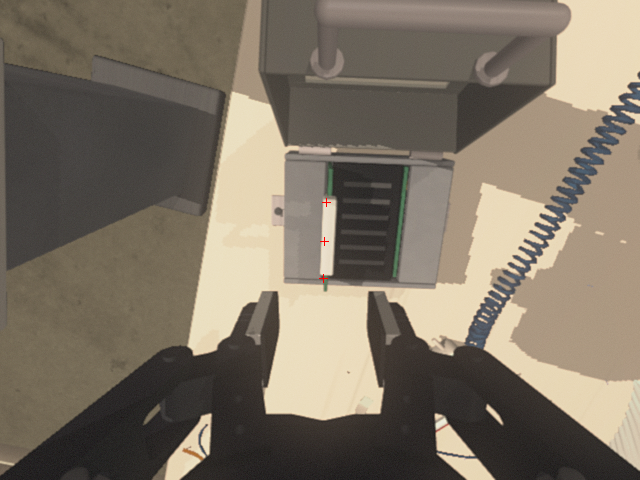

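```bash
python3 - <<'E'
from h import *
p=cv2.imread("pics/wrist2.png"); g=cv2.cvtColor(p,cv2.COLOR_BGR2HSV)
m=((g[...,2]>165)&(g[...,1]<50)).astype(np.uint8); m[:190]=0;m[285:]=0;m[:,:315]=0;m[:,345:]=0
n,l,s,c=cv2.connectedComponentsWithStats(m); i=1+np.argmax(s[1:,4]); print(s[i],c[i])
q=np.argwhere(l==i)[:,::-1].astype(np.float32); r=cv2.minAreaRect(q);print(r)
cal=calibration("wrist"); ctr=ray(cal,c[i],89)[0]; print(ctr, (ctr-O)@X,(ctr-O)@Y)
print(ray(cal,cv2.boxPoints(r),89).round(1))
E
```

```text
[320 199  16  77 951] [327.51840168 236.95583596]
((327.4151916503906, 236.78167724609375), (13.270676612854004, 76.10424041748047), 2.726310968399048)
[480.06181708  87.5265954   89.        ] -29.917874434492855 3.410455401379168
[[481.9  56.7  89. ]
 [468.9 114.4  89. ]
 [478.2 116.5  89. ]
 [491.8  58.9  89. ]]
```

```bash
python3 - <<'E'
from h import *
R=tool(-Z,X); g=np.array([480.2,87,82])
rows([(g+[0,0,30.],R),(g-18.7*Z,R)])
E
```

```text
t 7.15 tcp [477.9  84.5 193.5] R [[-0.005, -0.265, 0.964], [-0.002, 0.964, 0.265], [-1.0, -0.001, -0.005]] F [ 0.3 -0.4 -0.2] g 40.0 j [-0.07  0.26  1.67 -0.    1.22 -0.33]
lin [0.2717, 0.0064, 0.0111] rot [0.1005, -0.0104, 0.0024] dist 82.0
lin [0.434, 0.0066, 0.012] rot [0.1005, -0.0104, 0.0024] dist 130.0
```

```bash
python3 -m jog '[{"linear":[0.09,0.006,0.011],"rotation":[0.1,-0.01,0],"grip":40},{"linear":[0.18,0.006,0.011],"rotation":[0.1,-0.01,0],"grip":40},{"linear":[0.27,0.006,0.011],"rotation":[0.1,-0.01,0],"grip":40},{"linear":[0.34,0.006,0.012],"rotation":[0.1,-0.01,0],"grip":40},{"linear":[0.4,0.006,0.012],"rotation":[0.1,-0.01,0],"grip":40},{"linear":[0.434,0.006,0.012],"rotation":[0.1,-0.01,0],"grip":40},{"linear":[0.434,0.006,0.012],"rotation":[0.1,-0.01,0],"grip":40},{"linear":[0.434,0.006,0.012],"rotation":[0.1,-0.01,0],"grip":5},{"linear":[0.434,0.006,0.012],"rotation":[0.1,-0.01,0],"grip":5},{"linear":[0.434,0.006,0.012],"rotation":[0.1,-0.01,0],"grip":5},{"linear":[0.434,0.006,0.012],"rotation":[0.1,-0.01,0],"grip":5},{"linear":[0.434,0.006,0.012],"rotation":[0.1,-0.01,0],"grip":5}]' 40; python3 - <<'E'
from h import *
R=tool(-Z,X)
p=cur()[0]
rows([(p+[0,0,90.],R)])
p,d=capture("wrist"); cv2.imwrite("pics/wrist3.png",p[:,:,::-1])
E
```

```text
time_s: 8.15
eef_pos: [481.0, 86.8, 64.5]
ee_rot: [0.704, -0.078, 0.702, 0.077]
force: [-1.3, -0.6, 6.7]
grip_width: 0.11
t 8.15 tcp [481.   86.8  64.5] R [[0.002, -0.217, 0.976], [-0.001, 0.976, 0.217], [-1.0, -0.002, 0.002]] F [-1.3 -0.6  6.7] g 9.4 j [-0.06  0.44  1.8  -0.    0.9  -0.28]
lin [-0.3, -0.0006, 0.0006] rot [0.002, 0.0042, 0.0038] dist 90.0
```

View pics/wrist3.png

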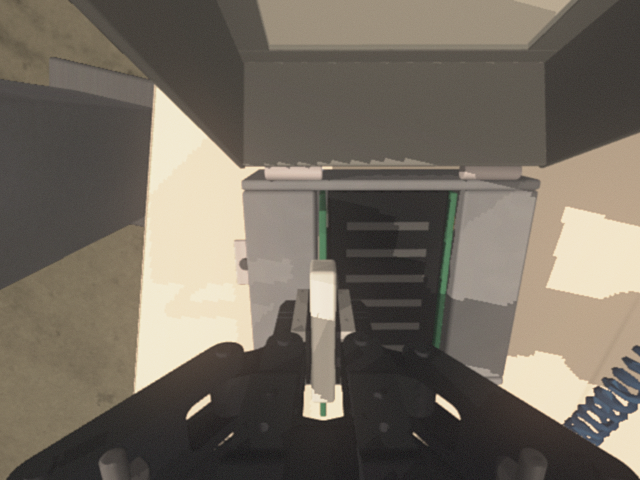

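```bash
python3 -m jog '[{"linear":[-0.02,0,0],"rotation":[0,0,0],"grip":5},{"linear":[-0.05,0,0],"rotation":[0,0,0],"grip":5},{"linear":[-0.08,0,0],"rotation":[0,0,0],"grip":5},{"linear":[-0.11,0,0],"rotation":[0,0,0],"grip":5},{"linear":[-0.14,0,0],"rotation":[0,0,0],"grip":5},{"linear":[-0.18,0,0],"rotation":[0,0,0],"grip":5},{"linear":[-0.22,0,0],"rotation":[0,0,0],"grip":5},{"linear":[-0.27,0,0],"rotation":[0,0,0],"grip":5},{"linear":[-0.32,0,0],"rotation":[0,0,0],"grip":5},{"linear":[-0.37,0,0],"rotation":[0,0,0],"grip":5},{"linear":[-0.42,0,0],"rotation":[0,0,0],"grip":5},{"linear":[-0.42,0,0],"rotation":[0,0,0],"grip":5}]' 40; python3 - <<'E'
from h import *
R=tool(-Z,RX)
p=cur()[0]
rows([((p[0],p[1]-230,p[2]),R),((RO[0],RO[1],200),R)])
p,d=capture("side"); cv2.imwrite("pics/side3.png",cv2.resize(p[50:280,150:400,::-1],None,fx=3,fy=2.5))
E
```

```text
time_s: 9.2
eef_pos: [481.8, 87.0, 193.7]
ee_rot: [0.706, -0.078, 0.7, 0.076]
force: [0.9, -0.0, -1.1]
grip_width: 0.108
t 9.2 tcp [481.8  87.  193.7] R [[0.008, -0.217, 0.976], [-0.002, 0.976, 0.217], [-1.0, -0.003, 0.007]] F [ 0.9 -0.  -1.1] g 9.2 j [-0.06  0.27  1.66 -0.    1.2  -0.28]
lin [0.0013, -0.7483, -0.1666] rot [0.8982, 0.0159, 0.0034] dist 230.0
lin [-0.0177, -1.5207, -0.2711] rot [0.8982, 0.0159, 0.0034] dist 463.0
```

View pics/side3.png

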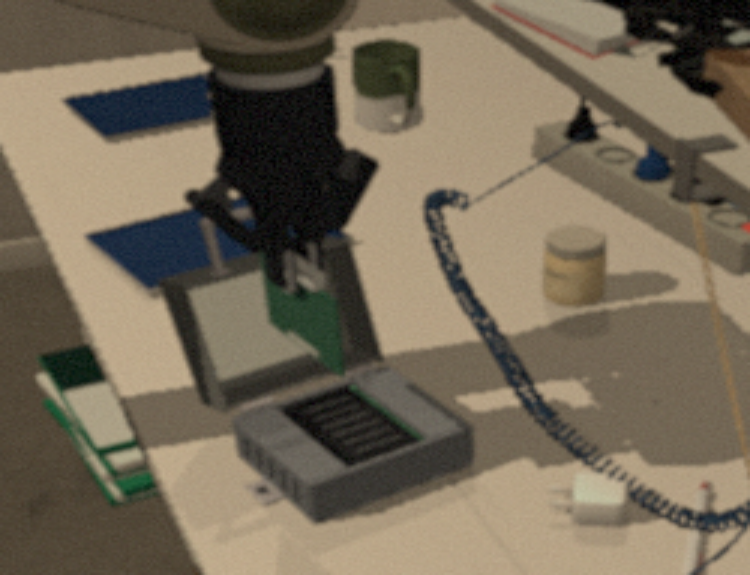

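```bash
python3 -m jog '[{"linear":[0,-0.05,-0.01],"rotation":[0.08,0,0],"grip":5},{"linear":[0,-0.13,-0.025],"rotation":[0.17,0,0],"grip":5},{"linear":[0,-0.22,-0.045],"rotation":[0.26,0.01,0],"grip":5},{"linear":[0,-0.31,-0.065],"rotation":[0.35,0.01,0],"grip":5},{"linear":[0,-0.4,-0.08],"rotation":[0.44,0.01,0],"grip":5},{"linear":[0,-0.49,-0.1],"rotation":[0.53,0.01,0],"grip":5},{"linear":[0,-0.58,-0.12],"rotation":[0.62,0.015,0],"grip":5},{"linear":[0,-0.67,-0.14],"rotation":[0.71,0.015,0],"grip":5},{"linear":[0,-0.76,-0.16],"rotation":[0.8,0.016,0],"grip":5},{"linear":[0,-0.85,-0.18],"rotation":[0.9,0.016,0],"grip":5},{"linear":[0,-0.93,-0.19],"rotation":[0.9,0.016,0],"grip":5},{"linear":[0,-0.98,-0.2],"rotation":[0.9,0.016,0],"grip":5},{"linear":[0,-0.98,-0.2],"rotation":[0.9,0.016,0],"grip":5}]' 40; python3 - <<'E'
from h import *
R=tool(-Z,RX)
rows([((RO[0],RO[1],180),R)])
E
```

```text
time_s: 10.33
eef_pos: [486.1, -215.2, 191.4]
ee_rot: [0.701, 0.082, 0.704, -0.083]
force: [-0.3, 1.0, -0.7]
grip_width: 0.111
t 10.33 tcp [ 486.1 -215.2  191.4] R [[-0.004, 0.231, 0.973], [-0.001, 0.973, -0.231], [-1.0, -0.002, -0.003]] F [-0.3  1.  -0.7] g 9.5 j [-0.64  0.36  1.54 -0.    1.24 -0.4 ]
lin [0.0385, -0.5095, 0.174] rot [-0.0064, -0.0064, 0.004] dist 162.0
```

```bash
python3 -m jog '[{"linear":[0.01,-0.05,0.02],"rotation":[0,0,0],"grip":5},{"linear":[0.02,-0.13,0.045],"rotation":[0,0,0],"grip":5},{"linear":[0.03,-0.22,0.075],"rotation":[0,0,0],"grip":5},{"linear":[0.04,-0.31,0.106],"rotation":[0,0,0],"grip":5},{"linear":[0.04,-0.4,0.136],"rotation":[0,0,0],"grip":5},{"linear":[0.04,-0.47,0.16],"rotation":[0,0,0],"grip":5},{"linear":[0.04,-0.509,0.174],"rotation":[-0.006,-0.006,0],"grip":5},{"linear":[0.12,-0.509,0.174],"rotation":[-0.006,-0.006,0],"grip":5},{"linear":[0.19,-0.509,0.174],"rotation":[-0.006,-0.006,0],"grip":5},{"linear":[0.22,-0.509,0.174],"rotation":[-0.006,-0.006,0],"grip":5},{"linear":[0.22,-0.509,0.174],"rotation":[-0.006,-0.006,0],"grip":5}]' 40; python3 - <<'E'
from h import *
R=tool(-Z,RX)
rows([((RO[0],RO[1],122),R)])
ims=[]
for n,o in (("scene",(325,110)),("side",(300,300))):
    c=calibration(n);p,d=capture(n);p=p[:,:,::-1].copy(); cv2.imwrite(f"pics/{n}4.png",p)
    im=cv2.resize(p[o[1]:o[1]+150,o[0]:o[0]+110],None,fx=3.6,fy=3.6)
    ims.append(im)
cv2.imwrite("pics/o4.png",np.hstack(ims))
c=calibration("wrist");p,d=capture("wrist"); cv2.imwrite("pics/wrist4.png",p[:,:,::-1])
E
```

```text
time_s: 11.25
eef_pos: [500.8, -374.2, 123.0]
ee_rot: [0.701, 0.081, 0.704, -0.08]
force: [-0.2, 0.3, -1.0]
grip_width: 0.109
t 11.25 tcp [ 500.8 -374.2  123. ] R [[-0.004, 0.227, 0.974], [0.002, 0.974, -0.227], [-1.0, 0.001, -0.004]] F [-0.2  0.3 -1. ] g 9.3 j [-0.83  0.63  1.31 -0.    1.21 -0.6 ]
lin [0.0033, -0.0053, 0.0037] rot [0.0013, -0.0088, -0.0021] dist 2.0
```

View pics/o4.png

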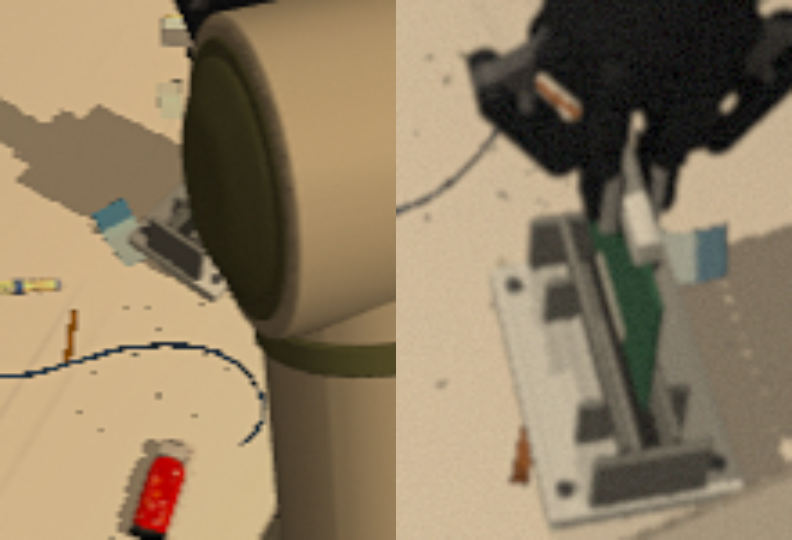

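View pics/wrist4.png

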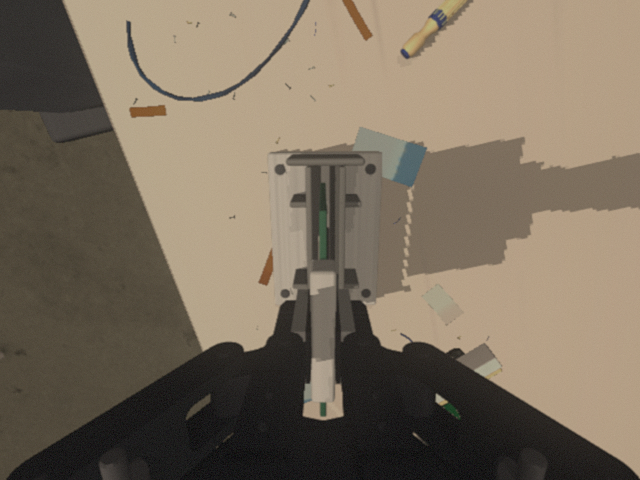

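```bash
python3 - <<'E'
from h import *
p=cv2.imread("pics/wrist4.png"); c=calibration("wrist")
o=(260,140); s=6
im=cv2.resize(p[o[1]:o[1]+95,o[0]:o[0]+125],None,fx=s,fy=s,interpolation=cv2.INTER_CUBIC)
pts=[RO+sx*8.5*RX+k*RY+49*Z for sx in(-1,1) for k in(0,56)]+[RO+sx*42*RX+62*RY+10*Z for sx in(-1,1)]
tc=cur()[0]; cb=[tc+50*RY+Z*(-60.5),tc-Z*60.5]
for i,q in enumerate(pts+cb):
    u=(proj(c,q)[0]-np.array(o)+.5)*s; print(i,proj(c,q)[0])
    cv2.drawMarker(im,tuple(int(k) for k in u),(0,0,255) if i<4 else (0,255,0) if i<6 else (255,0,255),0,14,1)
cv2.imwrite("pics/o5.png",im)
E
```

```text
0 [310.51472706 251.96351142]
1 [309.58753636 167.29993392]
2 [335.83245328 251.96741504]
3 [336.91779075 167.31055681]
4 [265.04790128 152.8701877 ]
5 [381.20534611 152.91997284]
6 [323.97234713 180.71272564]
7 [323.84540778 261.11416714]
```

View pics/o5.png

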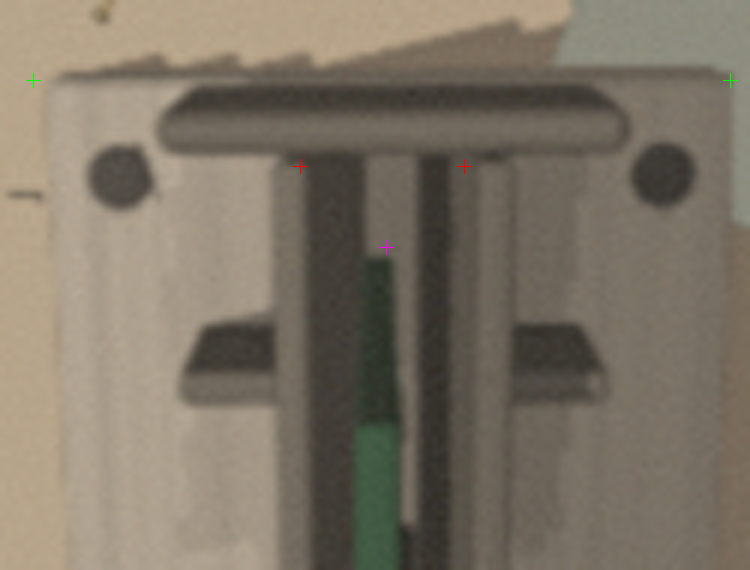

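```bash
python3 -m jog '[{"linear":[0,0,0.005],"rotation":[0,0,0],"grip":5},{"linear":[0.02,0,0.005],"rotation":[0,-0.008,0],"grip":5},{"linear":[0.04,0,0.005],"rotation":[0,-0.008,0],"grip":5},{"linear":[0.06,0,0.005],"rotation":[0,-0.008,0],"grip":5},{"linear":[0.08,0,0.005],"rotation":[0,-0.008,0],"grip":5},{"linear":[0.1,0,0.005],"rotation":[0,-0.008,0],"grip":5},{"linear":[0.12,0,0.005],"rotation":[0,-0.008,0],"grip":5},{"linear":[0.135,0,0.005],"rotation":[0,-0.008,0],"grip":5},{"linear":[0.15,0,0.005],"rotation":[0,-0.008,0],"grip":5},{"linear":[0.15,0,0.005],"rotation":[0,-0.008,0],"grip":5}]' 40
python3 - <<'E'
from h import *
rows([])
p,d=capture("wrist"); cv2.imwrite("pics/wrist5.png",cv2.resize(p[130:310,240:400,::-1],None,fx=3.3,fy=3.3))
E
```

```text
time_s: 12.23
eef_pos: [503.1, -376.0, 80.8]
ee_rot: [0.704, 0.08, 0.701, -0.082]
force: [-0.1, 0.3, -1.7]
grip_width: 0.109
t 12.23 tcp [ 503.1 -376.    80.8] R [[0.003, 0.228, 0.974], [-0.003, 0.974, -0.228], [-1.0, -0.002, 0.004]] F [-0.1  0.3 -1.7] g 9.3 j [-0.83  0.68  1.34  0.    1.12 -0.6 ]
```

View pics/wrist5.png

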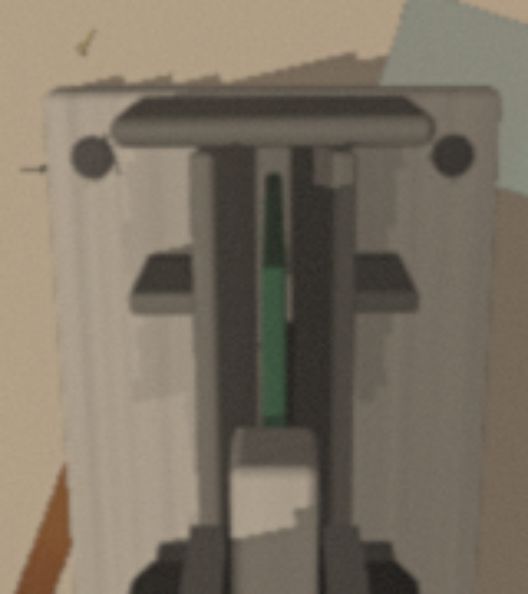

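```bash
python3 -m jog '[{"linear":[0.008,0,0],"rotation":[0,0,0],"grip":5},{"linear":[0.016,0,0],"rotation":[0,0,0],"grip":5},{"linear":[0.022,0,0],"rotation":[0,0,0],"grip":5},{"linear":[0.026,0,0],"rotation":[0,0,0],"grip":5},{"linear":[0.026,0,0],"rotation":[0,0,0],"grip":5}]'; python3 -m jog '[{"linear":[0.003,0,0],"rotation":[0,0,0],"grip":5},{"linear":[0.005,0,0],"rotation":[0,0,0],"grip":5},{"linear":[0.005,0,0],"rotation":[0,0,0],"grip":5}]'
```

```text
time_s: 12.7
eef_pos: [503.3, -376.2, 73.3]
ee_rot: [0.704, 0.08, 0.701, -0.082]
force: [-0.2, 0.5, -1.5]
grip_width: 0.108
time_s: 12.95
eef_pos: [503.2, -376.2, 71.7]
ee_rot: [0.704, 0.08, 0.701, -0.082]
force: [0.2, -0.3, -2.3]
grip_width: 0.108
```

Force still shows only the card's weight; creeping down.

```bash
python3 -m jog '[{"linear":[0.003,0,0],"rotation":[0,0,0],"grip":5},{"linear":[0.005,0,0],"rotation":[0,0,0],"grip":5},{"linear":[0.005,0,0],"rotation":[0,0,0],"grip":5}]';python3 -m jog '[{"linear":[0.002,0,0],"rotation":[0,0,0],"grip":5},{"linear":[0.004,0,0],"rotation":[0,0,0],"grip":5},{"linear":[0.004,0,0],"rotation":[0,0,0],"grip":5}]'
```

```text
time_s: 13.2
eef_pos: [503.4, -376.3, 70.6]
ee_rot: [0.704, 0.08, 0.701, -0.082]
force: [0.3, 1.1, 1.9]
grip_width: 0.107
time_s: 13.45
eef_pos: [503.7, -376.4, 70.5]
ee_rot: [0.704, 0.08, 0.7, -0.082]
force: [-1.8, 3.0, 8.8]
grip_width: 0.105
```

```bash
python3 -m jog '[{"linear":[0,0,0],"rotation":[0,0,0],"grip":14},{"linear":[0,0,0],"rotation":[0,0,0],"grip":18},{"linear":[0,0,0],"rotation":[0,0,0],"grip":24},{"linear":[0,0,0],"rotation":[0,0,0],"grip":32},{"linear":[0,0,0],"rotation":[0,0,0],"grip":40},{"linear":[0,0,0],"rotation":[0,0,0],"grip":40},{"linear":[0,0,0],"rotation":[0,0,0],"grip":40},{"linear":[0,0,0],"rotation":[0,0,0],"grip":40}]'; python3 - <<'E'
from h import *
p,d=capture("wrist"); cv2.imwrite("pics/wrist6.png",p[:,:,::-1])
p,d=capture("side"); cv2.imwrite("pics/side6.png",cv2.resize(p[300:450,290:420,::-1],None,fx=4,fy=4))
E
```

```text
time_s: 14.12
eef_pos: [503.7, -376.4, 70.5]
ee_rot: [0.704, 0.08, 0.7, -0.082]
force: [-0.6, -0.0, -0.6]
grip_width: 0.467
```

View pics/wrist6.png

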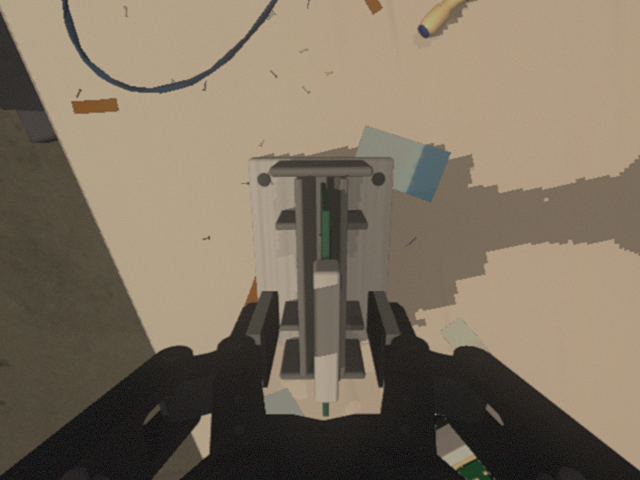

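View pics/side6.png

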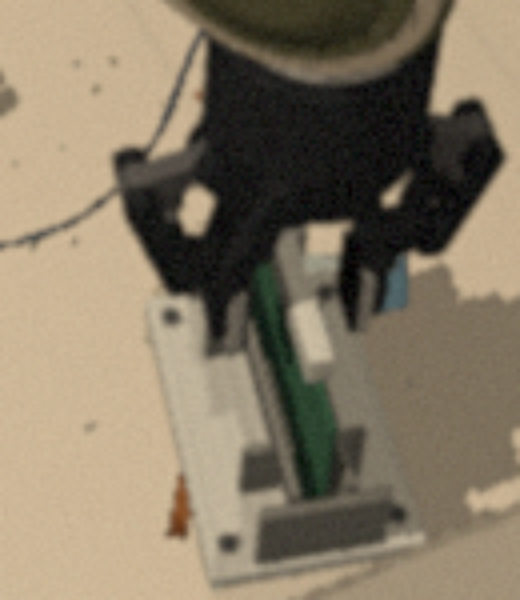

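```bash
python3 -m jog '[{"linear":[-0.03,0,0],"rotation":[0,0,0],"grip":40},{"linear":[-0.1,0,0],"rotation":[0,0,0],"grip":40},{"linear":[-0.2,0,0],"rotation":[0,0,0],"grip":40},{"linear":[-0.32,0,0],"rotation":[0,0,0],"grip":40},{"linear":[-0.44,0,0],"rotation":[0,0,0],"grip":40},{"linear":[-0.56,0,0],"rotation":[0,0,0],"grip":40},{"linear":[-0.63,0,0],"rotation":[0,0,0],"grip":40},{"linear":[-0.65,0,0],"rotation":[0,0,0],"grip":40}]'; python3 - <<'E'
from h import *
a=-Z*np.cos(.2)+Y*np.sin(.2); R=tool(a,Y)
b=np.array([483.7,208.5,183.3])-85*a
rows([(b,R),(np.array([500,-176,265]),R)])
E
```

```text
time_s: 14.88
eef_pos: [503.4, -376.1, 270.9]
ee_rot: [0.706, 0.078, 0.698, -0.084]
force: [-0.9, -0.7, -0.5]
grip_width: 0.467
t 14.88 tcp [ 503.4 -376.1  270.9] R [[0.01, 0.227, 0.974], [-0.01, 0.974, -0.227], [-1.0, -0.008, 0.012]] F [-0.9 -0.7 -0.5] g 39.9 j [-0.83  0.52  1.09  0.    1.51 -0.6 ]
lin [-0.0057, 1.8321, -0.4826] rot [-4.0171, -0.2535, 0.438] dist 568.0
lin [0.0127, 0.6471, -0.1628] rot [-4.0171, -0.2535, 0.438] dist 200.0
```

```bash
python3 -m jog '[{"linear":[0,0.1,-0.025],"rotation":[-0.25,0,0],"grip":40},{"linear":[0,0.22,-0.055],"rotation":[-0.5,0,0],"grip":40},{"linear":[0,0.34,-0.085],"rotation":[-0.75,0,0],"grip":40},{"linear":[0,0.46,-0.115],"rotation":[-1,0,0],"grip":40},{"linear":[0,0.58,-0.145],"rotation":[-1,0,0],"grip":40},{"linear":[0,0.64,-0.16],"rotation":[-1,0,0],"grip":40}]'; python3 - <<'E'
from h import *
a=-Z*np.cos(.2)+Y*np.sin(.2); R=tool(a,Y)
b=np.array([483.7,208.5,183.3])-85*a
rows([(b,R),(np.array([498,20,275]),R)])
E
```

```text
time_s: 15.38
eef_pos: [499.7, -174.6, 268.8]
ee_rot: [0.704, -0.1, 0.697, 0.093]
force: [0.4, -0.5, 0.9]
grip_width: 0.471
t 15.38 tcp [ 499.7 -174.6  268.8] R [[0.01, -0.27, 0.963], [-0.009, 0.963, 0.27], [-1.0, -0.011, 0.007]] F [ 0.4 -0.5  0.9] g 40.2 j [-0.56  0.29  1.43 -0.    1.41 -0.83]
lin [-0.0043, 1.1877, 0.2903] rot [-3.017, -0.3263, 0.3318] dist 367.0
lin [-0.0267, 0.6258, 0.1698] rot [-3.017, -0.3263, 0.3318] dist 195.0
```

```bash
python3 -m jog '[{"linear":[0,0.1,0.025],"rotation":[-0.25,-0.02,0.02],"grip":40},{"linear":[0,0.22,0.055],"rotation":[-0.5,-0.05,0.05],"grip":40},{"linear":[-0.01,0.34,0.09],"rotation":[-0.75,-0.08,0.08],"grip":40},{"linear":[-0.02,0.46,0.12],"rotation":[-1,-0.1,0.1],"grip":40},{"linear":[-0.02,0.58,0.15],"rotation":[-1,-0.1,0.1],"grip":40},{"linear":[-0.02,0.63,0.17],"rotation":[-1,-0.1,0.1],"grip":40}]'; python3 - <<'E'
from h import *
a=-Z*np.cos(.2)+Y*np.sin(.2); R=tool(a,Y)
b=np.array([483.7,208.5,183.3])-85*a
rows([(b,R)])
E
```

```text
time_s: 15.88
eef_pos: [496.7, 24.7, 273.0]
ee_rot: [0.671, -0.252, 0.637, 0.284]
force: [-0.2, -0.4, -1.0]
grip_width: 0.465
t 15.88 tcp [496.7  24.7 273. ] R [[0.027, -0.702, 0.712], [0.06, 0.712, 0.7], [-0.998, 0.023, 0.061]] F [-0.2 -0.4 -1. ] g 39.7 j [-0.22  0.21  1.53  0.07  1.39 -1.01]
lin [0.0537, 0.4185, 0.3665] rot [-2.0109, -0.2296, 0.2212] dist 168.0
```

```bash
python3 -m jog '[{"linear":[0.01,0.1,0.09],"rotation":[-0.25,-0.02,0.02],"grip":40},{"linear":[0.02,0.2,0.18],"rotation":[-0.5,-0.05,0.05],"grip":40},{"linear":[0.03,0.3,0.27],"rotation":[-0.75,-0.08,0.08],"grip":40},{"linear":[0.04,0.38,0.34],"rotation":[-1,-0.1,0.1],"grip":40},{"linear":[0.05,0.41,0.36],"rotation":[-1,-0.1,0.1],"grip":40}]'; python3 - <<'E'
from h import *
a=-Z*np.cos(.2)+Y*np.sin(.2); R=tool(a,Y)
b=np.array([483.7,208.5,183.3])-85*a
rows([(b,R)])
E
```

```text
time_s: 16.3
eef_pos: [486.8, 192.1, 267.2]
ee_rot: [0.594, -0.389, 0.534, 0.458]
force: [0.0, 0.6, -0.0]
grip_width: 0.464
t 16.3 tcp [486.8 192.1 267.2] R [[0.009, -0.96, 0.279], [0.129, 0.277, 0.952], [-0.992, 0.027, 0.126]] F [ 0.   0.6 -0. ] g 39.6 j [ 0.09  0.26  1.48  0.13  1.38 -1.22]
lin [0.0019, -0.0019, -0.0] rot [-0.994, -0.1304, 0.1095] dist 1.0
```

```bash
python3 -m jog '[{"linear":[0,0,0],"rotation":[-0.25,-0.03,0.03],"grip":40},{"linear":[0,0,0],"rotation":[-0.5,-0.06,0.06],"grip":40},{"linear":[0,0,0],"rotation":[-0.75,-0.1,0.08],"grip":40},{"linear":[0,0,0],"rotation":[-0.99,-0.13,0.11],"grip":40},{"linear":[0,0,0],"rotation":[-0.99,-0.13,0.11],"grip":40}]'; python3 - <<'E'
from h import *
a=-Z*np.cos(.2)+Y*np.sin(.2); R=tool(a,Y)
b=np.array([483.7,208.5,183.3])
rows([(b,R)])
p,d=capture("wrist"); p=p[:,:,::-1].copy();c=calibration("wrist")
for s in(-33,0,33):
    cv2.drawMarker(p,tuple(int(k) for k in proj(c,b-18.7*a+s*X)[0].round()),(0,0,255),0,9,1)
cv2.imwrite("pics/wrist7.png",p)
p,d=capture("side"); cv2.imwrite("pics/side7.png",p[:,:,::-1])
E
```

```text
time_s: 16.72
eef_pos: [486.8, 191.3, 266.6]
ee_rot: [0.484, -0.493, 0.397, 0.604]
force: [-0.2, 0.2, -0.5]
grip_width: 0.469
t 16.72 tcp [486.8 191.3 266.6] R [[-0.045, -0.976, -0.212], [0.194, -0.216, 0.957], [-0.98, 0.002, 0.199]] F [-0.2  0.2 -0.5] g 40.0 j [ 0.05  0.28  1.47  0.2   1.44 -1.77]
lin [0.2838, -0.0027, 0.0019] rot [-0.0005, 0.0005, -0.003] dist 85.0
```

View pics/wrist7.png

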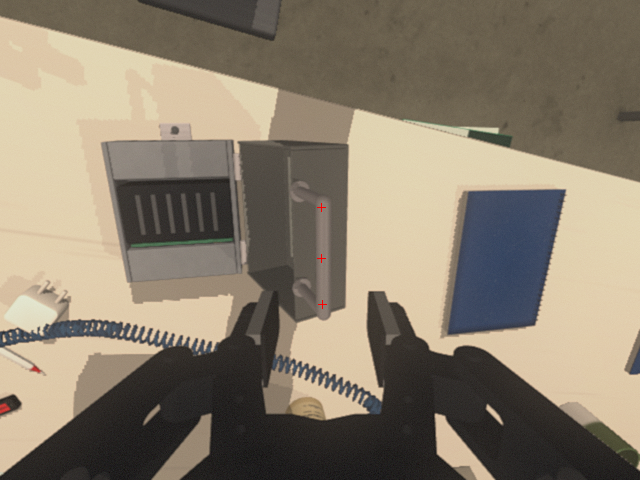

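View pics/side7.png

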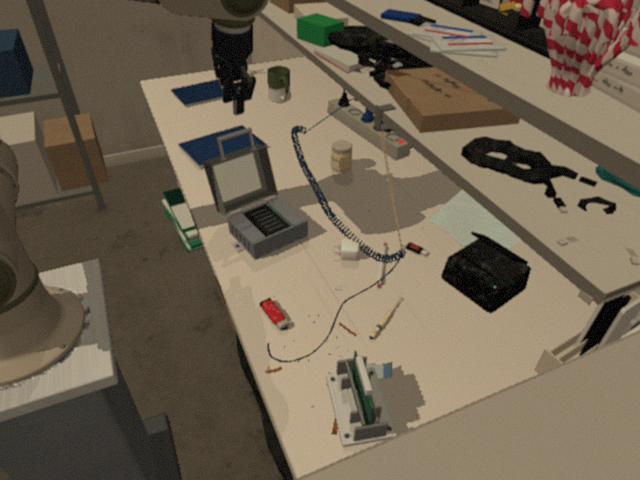

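```bash
python3 -m jog '[{"linear":[0.08,0,0],"rotation":[0,0,0],"grip":40},{"linear":[0.16,0,0],"rotation":[0,0,0],"grip":40},{"linear":[0.22,-0.002,0.002],"rotation":[0,0,0],"grip":40},{"linear":[0.26,-0.002,0.002],"rotation":[0,0,0],"grip":40},{"linear":[0.284,-0.002,0.002],"rotation":[0,0,0],"grip":40},{"linear":[0.284,-0.002,0.002],"rotation":[0,0,0],"grip":40},{"linear":[0.284,-0.002,0.002],"rotation":[0,0,0],"grip":5},{"linear":[0.284,-0.002,0.002],"rotation":[0,0,0],"grip":5},{"linear":[0.284,-0.002,0.002],"rotation":[0,0,0],"grip":5},{"linear":[0.284,-0.002,0.002],"rotation":[0,0,0],"grip":5},{"linear":[0.284,-0.002,0.002],"rotation":[0,0,0],"grip":5}]' 40; python3 - <<'E'
from h import *
p,R,s=cur(); g=p-18.7*R.as_matrix()[:,0]
r=g-HIN; an=np.arctan2(r[2],-r@Y); print("angle",an,np.hypot(r[2],r@Y))
off=p-bar(an)
A=[1.8,1.7,1.6,1.5,1.4,1.3,1.2,1.1,1.0,.9,.83,.785]
rows([(bar(t)+off,R) for t in A])
E
```

```text
time_s: 17.73
eef_pos: [484.0, 208.7, 184.3]
ee_rot: [0.487, -0.492, 0.398, 0.602]
force: [0.6, 0.9, 5.1]
grip_width: 0.094
angle 1.907431503579402 167.03092848396471
t 17.73 tcp [484.  208.7 184.3] R [[-0.042, -0.978, -0.205], [0.193, -0.209, 0.959], [-0.98, 0.0, 0.198]] F [0.6 0.9 5.1] g 8.1 j [ 0.09  0.35  1.59  0.21  1.24 -1.77]
lin [-0.0274, -0.0004, -0.0523] rot [0.0, 0.0, 0.0] dist 18.0
lin [-0.0477, -0.0008, -0.1034] rot [0.0, 0.0, 0.0] dist 34.0
lin [-0.0628, -0.0012, -0.1563] rot [0.0, 0.0, 0.0] dist 51.0
lin [-0.0725, -0.0016, -0.2104] rot [0.0, 0.0, 0.0] dist 67.0
lin [-0.0768, -0.002, -0.2652] rot [0.0, 0.0, 0.0] dist 83.0
lin [-0.0756, -0.0024, -0.3201] rot [0.0, 0.0, 0.0] dist 99.0
lin [-0.069, -0.0028, -0.3747] rot [0.0, 0.0, 0.0] dist 114.0
lin [-0.0569, -0.0031, -0.4283] rot [0.0, 0.0, 0.0] dist 130.0
lin [-0.0395, -0.0035, -0.4805] rot [0.0, 0.0, 0.0] dist 145.0
lin [-0.017, -0.0038, -0.5307] rot [0.0, 0.0, 0.0] dist 159.0
lin [0.0017, -0.004, -0.5643] rot [0.0, 0.0, 0.0] dist 169.0
lin [0.0149, -0.0041, -0.5852] rot [0.0, 0.0, 0.0] dist 176.0
```

```bash
python3 -m jog '[{"linear":[-0.015,0,-0.026],"rotation":[0,0,0],"grip":5},{"linear":[-0.027,0,-0.052],"rotation":[0,0,0],"grip":5},{"linear":[-0.048,0,-0.103],"rotation":[0,0,0],"grip":5},{"linear":[-0.063,0,-0.156],"rotation":[0,0,0],"grip":5},{"linear":[-0.072,0,-0.21],"rotation":[0,0,0],"grip":5},{"linear":[-0.077,0,-0.265],"rotation":[0,0,0],"grip":5},{"linear":[-0.076,0,-0.32],"rotation":[0,0,0],"grip":5},{"linear":[-0.069,-0.001,-0.375],"rotation":[0,0,0],"grip":5},{"linear":[-0.057,-0.002,-0.428],"rotation":[0,0,0],"grip":5},{"linear":[-0.04,-0.003,-0.48],"rotation":[0,0,0],"grip":5},{"linear":[-0.017,-0.003,-0.531],"rotation":[0,0,0],"grip":5},{"linear":[0.002,-0.004,-0.564],"rotation":[0,0,0],"grip":5},{"linear":[0.015,-0.004,-0.585],"rotation":[0,0,0],"grip":5},{"linear":[0.015,-0.004,-0.585],"rotation":[0,0,0],"grip":5}]' 40; python3 - <<'E'
from h import *
p,R,s=cur(); g=p-18.7*R.as_matrix()[:,0]
r=g-HIN; an=np.arctan2(r[2],-r@Y); print("angle",an,np.hypot(r[2],r@Y))
off=p-bar(an)
rows([(bar(.785)+off,R)])
E
```

```text
time_s: 18.9
eef_pos: [521.6, 39.7, 144.9]
ee_rot: [0.487, -0.493, 0.399, 0.601]
force: [2.0, -5.1, 4.8]
grip_width: 0.099
angle 0.7867149778974086 167.00100541257297
t 18.9 tcp [521.6  39.7 144.9] R [[-0.04, -0.978, -0.204], [0.192, -0.208, 0.959], [-0.981, -0.0, 0.196]] F [ 2.  -5.1  4.8] g 8.4 j [-0.24  0.42  1.6   0.19  1.21 -2.09]
lin [0.0005, -0.0, -0.0008] rot [0.0, 0.0, 0.0] dist 0.0
```

```bash
python3 -m jog '[{"linear":[0,0,0],"rotation":[0,0,0],"grip":14},{"linear":[0,0,0],"rotation":[0,0,0],"grip":20},{"linear":[0,0,0],"rotation":[0,0,0],"grip":26},{"linear":[0,0,0],"rotation":[0,0,0],"grip":26},{"linear":[-0.04,0,0],"rotation":[0,0,0],"grip":26},{"linear":[-0.1,0,0],"rotation":[0,0,0],"grip":26},{"linear":[-0.2,0,0],"rotation":[0,0,0],"grip":26},{"linear":[-0.3,0,0],"rotation":[0,0,0],"grip":26},{"linear":[-0.4,0,0],"rotation":[0,0,0],"grip":26},{"linear":[-0.4,0,-0.1],"rotation":[0,0,0],"grip":26},{"linear":[-0.4,0,-0.2],"rotation":[0,0,0],"grip":26},{"linear":[-0.4,0,-0.3],"rotation":[0,0,0],"grip":26},{"linear":[-0.4,0,-0.3],"rotation":[0,0,0],"grip":26},{"linear":[-0.4,0,-0.3],"rotation":[0,0,0],"grip":26}]'; python3 - <<'E'
from h import *
print(cur()[2])
for n in("scene","side"):
    p,d=capture(n); cv2.imwrite(f"pics/{n}9.png",p[:,:,::-1]); np.save(f"pics/{n}9.npy",d)
E
```

```text
time_s: 20.07
eef_pos: [544.6, -70.4, 244.3]
ee_rot: [0.487, -0.492, 0.399, 0.601]
force: [0.2, 0.7, 0.8]
grip_width: 0.306
{'time_s': 20.0667, 'joints': array([-0.41839254,  0.40277898,  1.35046801,  0.16035943,  1.50706074,
       -2.21641362]), 'dq': array([ 0.0376395 , -0.02521069,  0.00759353,  0.00648208,  0.00243985,
        0.00943574]), 'tau': array([ -2.03433797, -44.23825979, -26.32668793,   0.28991578,
         0.25677156,  -0.12289119]), 'eef_pos': array([544.6112161 , -70.3584089 , 244.31351858]), 'ee_rot': array([ 0.48727833, -0.49181508,  0.3994193 ,  0.6009509 ]), 'force': array([0.18155939, 0.68931906, 0.81161291]), 'wrist_torque': array([-0.1041768 , -0.01221422, -0.04080709]), 'grip_width': 0.30644192516800983}
```

View pics/side9.png

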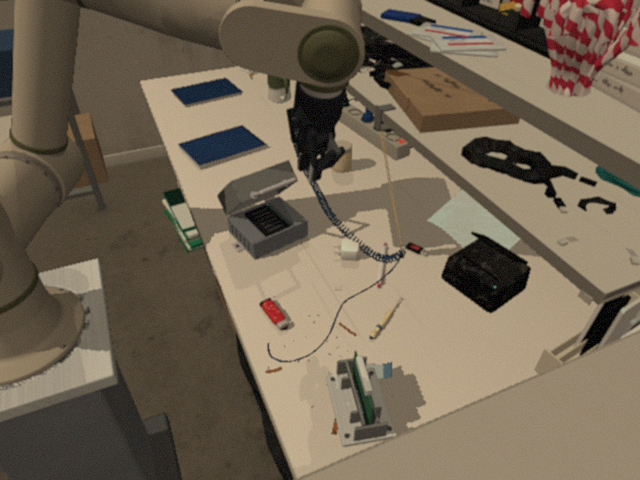

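View pics/scene9.png

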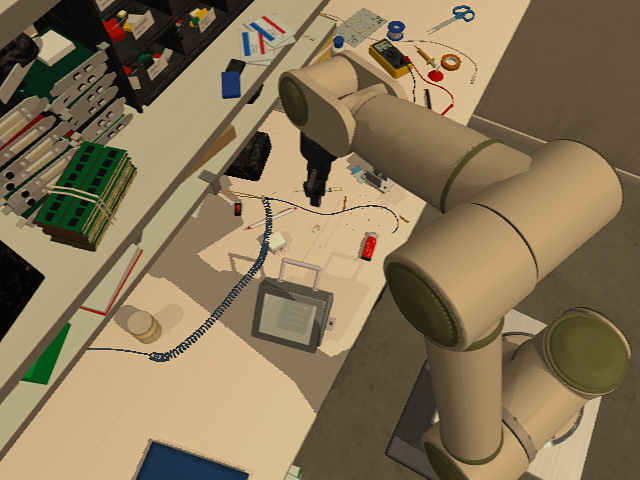

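```bash
python3 - <<'E'
from h import *
P=cloud(calibration("scene"),np.load("pics/scene9.npy"))[285:345,255:330].reshape(-1,3);P=P[np.isfinite(P).all(1)]
r=P-HIN; m=(np.abs(r@X)<70)&(r[:,2]>25)&(r@Y<20); T=P[m]
for _ in range(6):
    c=T.mean(0);v=np.linalg.svd(T-c,full_matrices=False)[2][2]; e=np.abs((T-c)@v); T=T[e<max(3,np.percentile(e,80))] if e.max()>3 else T
v=v*np.sign(v[2]); print(len(T),"cover angle from hood plane",np.arctan2(v@Y,v[2]),v)
B=P[(r[:,2]>105)]; q=B-HIN; print("top pts bar",np.arctan2(q[:,2],-q@Y).mean(),np.hypot(q[:,2],q@Y).max())
p=cv2.imread("pics/side9.png"); cv2.imwrite("pics/z9.png",cv2.resize(p[335:445,315:415],None,fx=5,fy=5))
Q=cloud(calibration("side"),np.load("pics/side9.npy"))[335:445,315:415].reshape(-1,3)
g=Q[(Q[:,2]>85)&(Q[:,2]<105)]; print("grip top",len(g),g.mean(0),[((g.mean(0)-RO)@RX),((g.mean(0)-RO)@RY)],g[:,2].max())
E
```

```text
2315 cover angle from hood plane 0.7662016433903617 [-0.15881239  0.67500333  0.72052004]
top pts bar 1.1756619003886732 132.53684421335674
grip top 302 [ 500.28187636 -381.79149948   93.73175008] [np.float64(0.13428565936644488), np.float64(-5.91669323515525)] 97.55699728264233
```

View pics/z9.png

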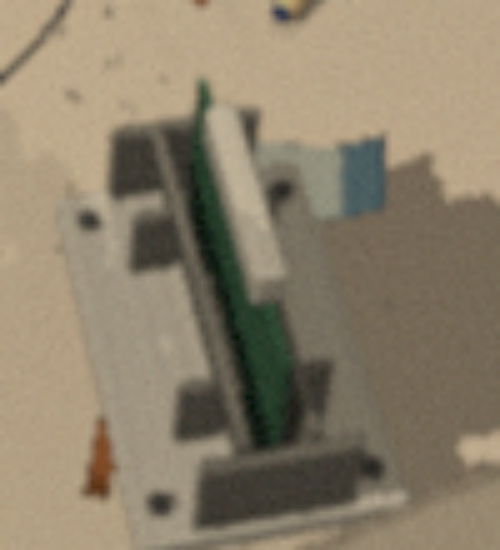

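```bash
python3 -c "
from rig import *
print(finish_job()); print(sense()['time_s'])"
```

```text
the job is handed in; nothing more can be done
None
the job is handed in; nothing more can be done
```

The job is handed in, about 20 s into the 72 s allowed; no verdict is reported. I folded the cover back to about 1.91 rad, drew the tall card straight up out of the dock, and set it down in the rack's slot until I felt contact (about 9 N). I then released the card, folded the cover down and let go of it.

- **Cover:** the last scene picture gives 0.77 rad from the hood plane, and the arm measured 0.787 rad just before release. A quick cross-check from the top points gave 1.18 rad. I disregarded it because those points reached only 133 mm from the hinge, so they lay on the hood and not on the bar, which is 165 mm out.
- **Tall card:** it is in the slot and nearly upright, with its top at about 95 mm, which matches full depth. The last side picture puts its grip bar about 6 mm off centre along the slot, but that view mostly sees the bar's near end. The wrist view before lowering showed it centred to within about 1 mm.
- **Other things:** the short card was still in its slot in the wrist picture taken just before I regripped the cover. The charger and lighter look unmoved in the last pictures.
- **Robot:** the gripper was clear of everything, with the force reading near zero.

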